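# Eject a formed busbar link and sort the links by length

## Task

Throw the forming die's ejector lever fully over so that its pad raises the newly formed copper link, lift that link out, then put the lever fully back so the die is ready for the next blank. Sort that link and all the loose copper links on the bench by length into the parts tray: short ones in the narrow row, middle-length ones in the middle row, long ones in the wide row, each lying flat on the tray floor across its row, hump up and none on another. Leave the other things on the bench where they are.

Things in the scene. Friction and masses are not known exactly. Their poses are not given: they have to be found in the camera images.
- new_link: A short formed copper link, 50 (own x) by 20 mm (y), 41 g, of 3 mm bar: flat feet 3 mm thick at the ends, in the middle a square hump 24 mm long (x), 18 mm high over the underside, hollow below, to grip across its 24 or 20 mm. Origin: centre of underside, z up. Starts in the die, on its pad, length along the die's y, hump top 4 mm below the die's face: out of grip until the pad is raised.
- short_a: A short formed copper link, 50 (own x) by 20 mm (y), 41 g, of 3 mm bar: flat feet 3 mm thick at the ends, in the middle a square hump 24 mm long (x), 18 mm high over the underside, hollow below, to grip across its 24 or 20 mm. Origin: centre of underside, z up. May be absent. Starts flat on the bench, hump up.
- short_b: A short formed copper link, 50 (own x) by 20 mm (y), 41 g, of 3 mm bar: flat feet 3 mm thick at the ends, in the middle a square hump 24 mm long (x), 18 mm high over the underside, hollow below, to grip across its 24 or 20 mm. Origin: centre of underside, z up. May be absent. Starts flat on the bench, hump up.
- mid_a: A middle-length formed copper link, 75 (own x) by 20 mm (y), 54 g, of 3 mm bar: flat feet 3 mm thick at the ends, in the middle a square hump 24 mm long (x), 18 mm high over the underside, hollow below, to grip across its 24 or 20 mm. Origin: centre of underside, z up. May be absent. Starts flat on the bench, hump up.
- mid_b: A middle-length formed copper link, 75 (own x) by 20 mm (y), 54 g, of 3 mm bar: flat feet 3 mm thick at the ends, in the middle a square hump 24 mm long (x), 18 mm high over the underside, hollow below, to grip across its 24 or 20 mm. Origin: centre of underside, z up. May be absent. Starts flat on the bench, hump up.
- mid_c: A middle-length formed copper link, 75 (own x) by 20 mm (y), 54 g, of 3 mm bar: flat feet 3 mm thick at the ends, in the middle a square hump 24 mm long (x), 18 mm high over the underside, hollow below, to grip across its 24 or 20 mm. Origin: centre of underside, z up. May be absent. Starts flat on the bench, hump up.
- long_a: A long formed copper link, 100 (own x) by 20 mm (y), 67 g, of 3 mm bar: flat feet 3 mm thick at the ends, in the middle a square hump 24 mm long (x), 18 mm high over the underside, hollow below, to grip across its 24 or 20 mm. Origin: centre of underside, z up. May be absent. Starts flat on the bench, hump up.
- long_b: A long formed copper link, 100 (own x) by 20 mm (y), 67 g, of 3 mm bar: flat feet 3 mm thick at the ends, in the middle a square hump 24 mm long (x), 18 mm high over the underside, hollow below, to grip across its 24 or 20 mm. Origin: centre of underside, z up. May be absent. Starts flat on the bench, hump up.
- long_c: A long formed copper link, 100 (own x) by 20 mm (y), 67 g, of 3 mm bar: flat feet 3 mm thick at the ends, in the middle a square hump 24 mm long (x), 18 mm high over the underside, hollow below, to grip across its 24 or 20 mm. Origin: centre of underside, z up. May be absent. Starts flat on the bench, hump up.
- tray: Fixed shallow tray, dark floor and grey walls, 160 (x) by 275 mm (y); walls and dividers 5 mm thick, 10 mm high over the bench, floor 4 mm thick. Three rows run along x, 150 mm long inside: the widest (110 mm) at -y for long links, one of 85 mm for middle ones, the narrowest (60 mm) at +y for short ones. Links lie across a row (their x along tray y), side by side. Origin: centre of underside.
- row_short (a point): Centre of the floor of the 60 mm wide row, for the short links; axes as the tray's. The row reaches 75 mm along x and 30 mm along y either side of it.
- row_mid (a point): Centre of the floor of the 85 mm wide row, for the middle-length links; axes as the tray's. The row reaches 75 mm along x and 42.5 mm along y either side of it.
- row_long (a point): Centre of the floor of the 110 mm wide row, for the long links; axes as the tray's. The row reaches 75 mm along x and 55 mm along y either side of it.
- die: Fixed steel forming die: shoe 140 (x) by 110 (y) by 12 mm, on it a dark block 80 by 110 mm, its top face 48 mm above the bench, with a 24 (x) by 54 mm (y) cavity in its centre; guide pillars 16 mm thick, 90 mm high at x = -56 and +56 mm; ejector lever on the +y side. Origin: centre of the underside.
- pad_top (a point): Centre of the top of the pad that fills the cavity and carries the link's feet: 26 mm above the bench when down; rises 19.6 mm per rad of the lever, to 47.6 mm, so that the whole hump stands clear of the die's face. A 14 mm high form block on it fills the hump.
- ejector_lever (a joint): Angle (rad) of the die's ejector lever: 0 fully back (leaning 0.55 rad to the die's -x, pad down), 1.1 at the stop, fully over (leaning 0.55 rad to +x, pad up). Turns about the die's y; pivot 66 mm to +y of the die's centre, 30 mm above the bench. Held by friction (about 3 N at the knob): stays where left.
- lever_knob (a point): Centre of the black ball, 24 mm across, at the lever's end, 85 mm from the pivot and 72 mm to +y of the die's centre; 102 mm above the bench at either end of its swing, 115 mm midway. Push it from the side or pinch it from above.
- tape: Bystander: amber roll of tape lying flat, 84 mm across, 19 mm high. Origin: centre of the underside. Leave alone.
- screwdriver: Bystander: screwdriver, 180 mm, lying on the bench. Leave alone.
- multimeter: Bystander: orange and black multimeter, 160 by 80 by 34 mm. Origin: centre of the underside. Leave alone.
There are look-alikes about, which are no part of the job. What is shaped like the mid_a but black or turquoise is not meant.

How it is judged:
By the outcome, as a careful person would: the job done as asked, in the order asked, and still so for the second after the job is handed in, with the robot touching nothing.
Of short_a, short_b, mid_a, mid_b, mid_c, long_a, long_b, long_c only 5 to 7 are there at a start; the rules pass over those that are not, and their reading is None.
At some moment in a run one of short_a, short_b, mid_a, mid_b, mid_c, long_a, long_b, long_c may be knocked a few centimetres aside while the robot is not near it.
Once in a run the grip may slacken for a moment while it holds something.
It also fails if it takes over 208 s, if anything falls off the work surface, if the arm or the gripper's body presses on something with over 40 N, if the wrist force passes 120 N, or if a joint passes its speed limit or range.

## Robot

A 7-joint arm with a two-finger parallel gripper is mounted at the origin on the work surface. World frame = base frame: x ahead of the robot, y to its left, z up, the work surface at z = 0. Lengths are in m, angles in rad, forces in N, time in s.
With the tool pointing down it reaches from about 0.35 to 0.9 m from the base axis. Payload 8.1 kg.
Tool frame: the origin (TCP) lies on the centre line of the jaws, within the pads' length; the fingertips stand 22 mm ahead of it and the grasp point (between the pads) lies 3 mm ahead of it (arm.finger_overhang is the distance from the TCP to the fingertips, in m); z points along the fingers, y is the direction in which the jaws open and shut (so a half turn about z gives the same grasp; the last joint's range is limited). The gripper opens to 92 mm and grips with 3 to 60 N. Pads are 19 mm wide; open, the fingers measure 130 mm over their backs; the gripper's body (75 mm by 190 mm) begins 47 mm behind the grasp point.
Start: joints at [-1.404, 0.434, 0.025, 1.573, -0.012, 1.134, -0.075], TCP at [0.167, 0.602, 0.249] pointing down, gripper open.
Joint ranges: [-2.62, 2.62], [-0.44, 2.09], [-1.27, 1.32], [0.08, 2.57], [-1.32, 4.46], [0.12, 2], [-2.74, 2.74]. Speed limits (rad/s): [2.22, 2.22, 3.01, 3.01, 3.14, 3.14, 3.14].

## Interface

Orientations are given as a rotation vector (axis times angle).
In Python, from cell import arm gives the robot as it stands. The module is installed in compiled form; this text tells all that it offers.
- The arm moves only by the tool step_arm, never from a script. Its argument "plan" is a list of rows, each an object of numbers: "wx", "wy", "wz": the turn, a rotation vector about the tool's x, y, z in units of 6 degrees (1.0 is 6 degrees); "tx", "ty", "tz": the shift along the tool's x, y, z in cm; "hand": the opening, from 0 (shut) to 1 (fully open). A call has exactly 10 rows; each row shifts and turns the commanded pose from where the row before left it, along the tool's axes as they then stand; what a row does not reach is not made up. A row lasts 1/12 s, in which the tool goes at most 41.7 mm and 7.16 degrees, less where a joint would pass 70% of its speed; a pose out of reach is approached as far as the arm can. A call is refused whole if a number of a shift passes 4.17 or a number of a turn 1, either way. A call with a gripper value outside its range is refused whole. The fingers move at their own pace and stop on an object; "force" is the grip in N (left out, the last holds). Time passes only in rows, so rows that do not move let the fingers close, or fill a call up. It gives the time, the measured TCP pose, the force and the opening at its end, in the units of the state.
- arm.observe(): the state, without advancing time (a new reading comes with each control period).
- arm.get_image(name): name is "scene" or "top" or "wrist"; returns (picture, depth): 384x512x3 uint8, red, green, blue; 384x512 float32, m along the optical axis (not along the pixel's ray), 0 where there is no reading.
- arm.calibration(name): a dict with "mtx" (3x3 intrinsics, pixels), "dist_coeffs" ([k1, k2, p1, p2, k3] as OpenCV has them; the pictures are not rectified), "R" (3x3) and "t" (3): a world point X has camera coordinates R X + t. Camera axes: x right, y down, z forward; pixel columns grow to the right and rows downward; lengths in m; the calibration is good to about 2 mm. A picture is of the moment at which its call begins: read the wrist's pose just before it. calibration takes no time and is no camera call; for the wrist camera it gives the pose at the moment of the call.
- arm.sign_off(): hands the job in, once; it reports no verdict.
The state is a dict: "clock": time; "joints": joint angles; "dq": joint speeds; "joint_efforts": joint torques, N m; "position": TCP position; "ee_rot": TCP orientation; "force": force on the tool from outside, world axes, zero at the start; "ft_torque": the same for the moment, N m; "width": opening from 0.0 (shut) to 1.0 (fully open).
Only numpy, scipy, OpenCV 4.12 (cv2) and the standard library are available. Lean on these libraries where they do the work, as an engineer would, in place of code of your own. Each camera call takes 0.05 s, during which the arm holds its last target.

## Working session

There is one attempt and no reset: what is moved stays moved. The work goes in short steps, Python scripts to look and compute and a tool call to move; the robot and the scene stay as the last step left them, time stands still between calls to the robot, and variables do not carry over. Pictures are saved under pics/ and viewed, and the job is handed in when it is done.

Besides the shell and the picture viewer there is one more tool, called after "Call:" as name(argument=value, ...) on one line, values as JSON. step_arm: Moves the arm, as the interface text tells. Its arguments: {"type":"object","properties":{"plan":{"type":"array"},"force":{"type":"number"}},"required":["plan"]}

```bash
mkdir -p pics; ls; cat > h.py <<'E'
from cell import arm
import numpy as np, cv2
def snap(name,fn):
    c=arm.calibration(name); im,d=arm.get_image(name)
    cv2.imwrite('pics/'+fn+'.png',im[:,:,::-1]); np.savez('/tmp/'+fn+'.npz',im=im,d=d,**{k:np.array(v) for k,v in c.items()})
    return im,d,c
def pts(d,c):
    h,w=d.shape; u,v=np.meshgrid(np.arange(w),np.arange(h))
    p=cv2.undistortPoints(np.stack([u,v],-1).reshape(-1,1,2).astype(float),np.array(c['mtx']),np.array(c['dist_coeffs'])).reshape(h,w,2)
    X=np.dstack([p*d[...,None],d]); return (X-np.array(c['t']))@np.array(c['R'])
def proj(P,c):
    r,_=cv2.Rodrigues(np.array(c['R'])); return cv2.projectPoints(np.array(P,float).reshape(-1,1,3),r,np.array(c['t']),np.array(c['mtx']),np.array(c['dist_coeffs']))[0].reshape(-1,2)
E
python3 - <<'E'
from h import *
print(arm.observe()); 
for n in ['scene','top']:
    im,d,c=snap(n,n+'0'); print(n,c)
E
```

```text
pics
{'clock': 0.0, 'joints': array([-1.40355414,  0.43521624,  0.02495541,  1.57412583, -0.01155981,
        1.13394296, -0.07510456]), 'dq': array([-0.00078923,  0.00031798, -0.00041878, -0.00029348, -0.00155106,
        0.00213918,  0.00157015]), 'joint_efforts': array([-6.19582206e-04, -6.67852378e+01,  9.84436311e-01, -3.14458394e+01,
       -6.06432371e-02,  4.25976701e-02,  1.54101986e-04]), 'position': array([0.16654057, 0.60191136, 0.24793781]), 'ee_rot': array([-4.22641880e-01, -3.11299356e+00,  2.43130501e-03]), 'force': array([-0.78351076, -0.4695899 ,  0.04261916]), 'ft_torque': array([ 0.01771509, -0.03241045, -0.01066374]), 'width': 0.9990627084859182}
scene {'mtx': array([[389.98927033,   0.        , 262.22307705],
       [  0.        , 389.98927033, 192.85196409],
       [  0.        ,   0.        ,   1.        ]]), 'dist_coeffs': array([-0.10396198,  0.        ,  0.        ,  0.        ,  0.        ]), 'R': array([[-0.88016696,  0.47466231,  0.00134793],
       [ 0.40447723,  0.75150274, -0.52119267],
       [-0.24840349, -0.45819136, -0.85343798]]), 't': array([ 0.4372335 , -0.22170779,  1.20738483])}
top {'mtx': array([[349.99047034,   0.        , 258.94744022],
       [  0.        , 349.99047034, 189.39619736],
       [  0.        ,   0.        ,   1.        ]]), 'dist_coeffs': array([0.00310966, 0.        , 0.        , 0.        , 0.        ]), 'R': array([[ 0.01885381, -0.99898948,  0.04079881],
       [-0.98889784, -0.02464799, -0.14653851],
       [ 0.14739603, -0.03758305, -0.98836325]]), 't': array([0.03368701, 0.52223061, 0.93092701])}
```

View pics/scene0.png

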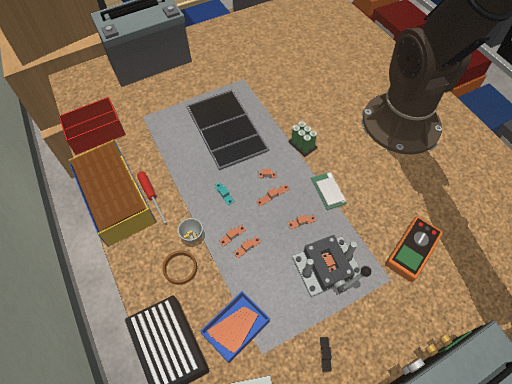

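View pics/top0.png

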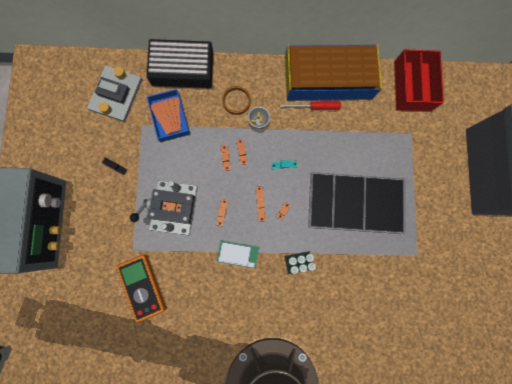

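```bash
python3 - <<'E'
from h import *
for n in ['scene','top']:
    c=arm.calibration(n); print(n,proj([[.167,.602,.249],[0,0,0],[.5,0,0],[.5,.3,0]],c), -np.array(c['R']).T@np.array(c['t']))
c=arm.calibration('wrist'); print(c, -c['R'].T@c['t'])
snap('wrist','w0')
z=np.load('/tmp/top0.npz'); P=pts(z['d'],{k:z[k] for k in['mtx','dist_coeffs','R','t']})
for u,v in [(225,157),(241,152),(221,212),(260,203),(283,211),(171,207),(135,217),(330,175),(272,384-1),(200,330)]: print(u,v,P[v,u].round(4))
im=z['im'][100:270,120:420,::-1]; cv2.imwrite('pics/topz.png',cv2.resize(im,None,fx=2.6,fy=2.6,interpolation=cv2.INTER_CUBIC))
E
```

```text
scene [[566.86048559 281.90113547]
 [401.03042564 122.4669858 ]
 [261.19700626 185.84252279]
 [319.35477563 277.18152138]] [0.77443284 0.51228904 0.91428623]
top [[-24.31157259 345.61786035]
 [271.62482486 385.92647756]
 [273.96755471 199.07483768]
 [168.52581776 196.58082051]] [0.37858264 0.08151198 0.99524655]
{'mtx': array([[327.81399172,   0.        , 255.87504386],
       [  0.        , 327.81399172, 190.79803408],
       [  0.        ,   0.        ,   1.        ]]), 'dist_coeffs': array([-0.07365769,  0.        ,  0.        ,  0.        ,  0.        ]), 'R': array([[ 0.26616456,  0.96392655, -0.0014285 ],
       [ 0.92467865, -0.25490808,  0.28282728],
       [ 0.27226059, -0.0765995 , -0.95916979]]), 't': array([-0.62524688, -0.03633942,  0.39134796])} [0.09347222 0.62340591 0.38475375]
225 157 [0.6147 0.1428 0.0207]
241 152 [0.6306 0.0978 0.0209]
221 212 [0.4579 0.1488 0.0194]
260 203 [0.4857 0.0407 0.0189]
283 211 [ 0.4645 -0.0241  0.0202]
171 207 [0.4665 0.2823 0.0432]
135 217 [0.4331 0.3544 0.1142]
330 175 [ 0.5735 -0.1617  0.0057]
272 383 [0.0706 0.0132 0.1699]
200 330 [ 0.1397  0.1955 -0.0005]
```

View pics/topz.png

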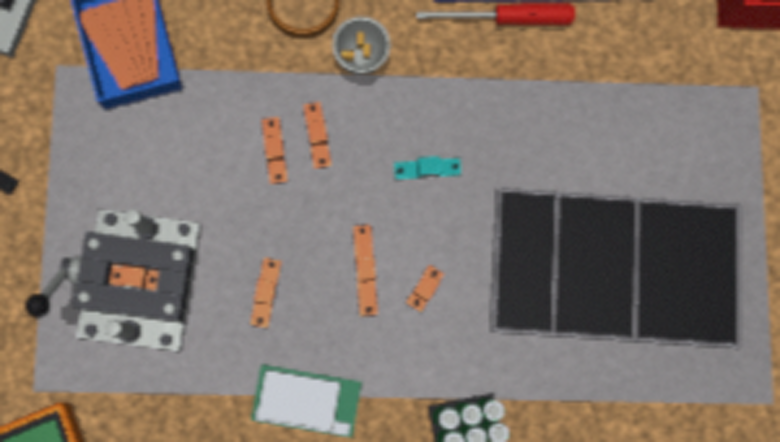

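View pics/w0.png

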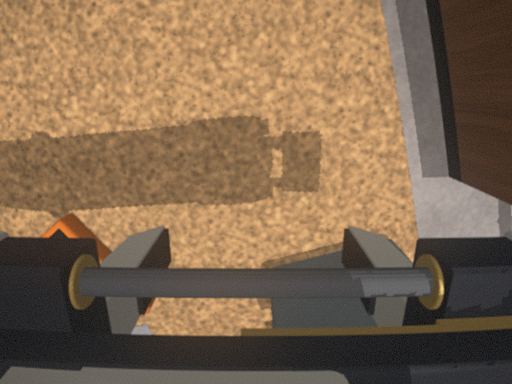

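```bash
cat >> h.py <<'E'
def load(fn):
    z=np.load('/tmp/'+fn+'.npz'); return z['im'],z['d'],{k:z[k] for k in['mtx','dist_coeffs','R','t']}
def links(im,d,c,zf=0.003,amin=40):
    hsv=cv2.cvtColor(im,cv2.COLOR_RGB2HSV); m=cv2.inRange(hsv,(3,110,110),(16,255,255))
    m=cv2.morphologyEx(m,cv2.MORPH_CLOSE,np.ones((5,5)))
    n,l,s,ce=cv2.connectedComponentsWithStats(m)
    P=pts(d,c); C=-np.array(c['R']).T@np.array(c['t']); D=P-C
    out=[]
    for i in range(1,n):
        if s[i,4]<amin: continue
        k=l==i
        Q=(C+D[k]*((zf-C[2])/D[k][:,2])[:,None])[:,:2]
        zz=P[k][:,2]
        (x,y),(w,h),a=cv2.minAreaRect((Q*1000).astype(np.float32))
        if w<h: w,h,a=h,w,a+90
        a=(a+90)%180-90
        hp=P[k][zz>np.percentile(zz,95)-.006][:,:2].mean(0)
        out.append(dict(px=ce[i].round(),xy=np.round([x/1e3,y/1e3],4),size=np.round([w,h],1),yaw=round(a,1),zmax=round(np.percentile(zz,95),4),hump=hp.round(4)))
    return out
E
python3 - <<'E'
from h import *
im,d,c=load('top0')
for o in links(im,d,c): print(o)
P=pts(d,c)
hsv=cv2.cvtColor(im,cv2.COLOR_RGB2HSV)
print([P[v,u].round(4) for u,v in[(200,145),(300,140),(400,140),(300,240),(145,240)]])
# tray: non-black within; dark floor mask
m=((im.max(2)<50)&(P[...,2]<.02)).astype(np.uint8); m=cv2.morphologyEx(m,cv2.MORPH_OPEN,np.ones((3,3)))
n,l,s,ce=cv2.connectedComponentsWithStats(m)
C=-c['R'].T@c['t'];D=P-C
for i in range(1,n):
    if s[i,4]<800: continue
    k=l==i; Q=(C+D[k]*((.004-C[2])/D[k][:,2])[:,None])[:,:2]
    print(ce[i],s[i],cv2.minAreaRect((Q*1000).astype(np.float32)),Q.mean(0), P[k][:,2].mean())
E
```

```text
{'px': array([258., 231.]), 'xy': array([0.7161, 0.1387]), 'size': array([1716.1,  576.1]), 'yaw': -56.9, 'zmax': np.float64(0.0152), 'hump': array([ 0.7468, -0.0224])}
{'px': array([242., 152.]), 'xy': array([0.6367, 0.0964]), 'size': array([71.8, 16.5]), 'yaw': 12.6, 'zmax': np.float64(0.0197), 'hump': array([0.6268, 0.0958])}
{'px': array([225., 157.]), 'xy': array([0.6183, 0.1446]), 'size': array([72.2, 15.8]), 'yaw': 8.8, 'zmax': np.float64(0.0198), 'hump': array([0.6046, 0.1399])}
{'px': array([260., 203.]), 'xy': array([0.4864, 0.0394]), 'size': array([95.8, 16.8]), 'yaw': 7.1, 'zmax': np.float64(0.0199), 'hump': array([0.4844, 0.0409])}
{'px': array([222., 212.]), 'xy': array([0.4594, 0.1483]), 'size': array([71.3, 17.8]), 'yaw': -9.4, 'zmax': np.float64(0.0199), 'hump': array([0.457 , 0.1461])}
{'px': array([171., 206.]), 'xy': array([0.4736, 0.2909]), 'size': array([50.1, 21.1]), 'yaw': 86.5, 'zmax': np.float64(0.0469), 'hump': array([0.4694, 0.2846])}
{'px': array([283., 210.]), 'xy': array([ 0.4675, -0.0262]), 'size': array([47.2, 18.5]), 'yaw': -31.7, 'zmax': np.float64(
[... 350 characters left out ...]
103515625), 89.33545684814453) [ 0.50038738 -0.13810794] 0.004356386948947435
[348.76674025 202.09933775] [ 335  177   29   51 1359] ((496.6683654785156, -216.3271484375), (79.81097412109375, 145.07408142089844), 87.43972778320312) [ 0.49614084 -0.21572165] 0.00433371691804421
[384.23872387 204.62321232] [ 366  179   37   52 1818] ((492.2692565917969, -318.4439697265625), (105.56097412109375, 146.33363342285156), 87.58447265625) [ 0.49124044 -0.3191464 ] 0.00442174930447507h.py:24: RuntimeWarning: divide by zero encountered in divide
  Q=(C+D[k]*((zf-C[2])/D[k][:,2])[:,None])[:,:2]
h.py:24: RuntimeWarning: invalid value encountered in multiply
  Q=(C+D[k]*((zf-C[2])/D[k][:,2])[:,None])[:,:2]
```

```bash
cat > plan.py <<'E'
import sys
from h import *
from scipy.spatial.transform import Rotation as Ro
def plan(x,y,z,yaw):
    """yaw: angle deg of tool y axis from world +y, tool vertical"""
    s=arm.observe(); p=s['position']; R=Ro.from_rotvec(s['ee_rot'])
    th=np.radians(yaw)
    ty=np.array([-np.sin(th),np.cos(th),0]); tz=np.array([0,0,-1.]); tx=np.cross(ty,tz)
    T=Ro.from_matrix(np.stack([tx,ty,tz],1))
    dr=np.degrees((R.inv()*T).as_rotvec())/6
    dt=T.inv().apply(np.array([x,y,z])-p)*100
    n=max(np.linalg.norm(dt)/4.1,0)
    print('pos',p.round(4),'yaw',round(np.degrees(np.arctan2(-R.as_matrix()[0,1],R.as_matrix()[1,1])),2),'F',s['force'].round(1),'w',round(s['width'],3),'t',round(s['clock'],2))
    print('turn units total',dr.round(2),' shift cm (after turn)',dt.round(2),'min rows',round(n,1))
if __name__=='__main__': plan(*map(float,sys.argv[1:5]))
E
python3 plan.py .48 .30 .26 -3
python3 - <<'E'
from h import *
im,d,c=load('top0');P=pts(d,c)
m=P[...,2]>.08
for y0 in np.arange(-.6,.8,.1):
  for x0 in np.arange(.2,.9,.1):
    k=(P[...,0]>x0)&(P[...,0]<x0+.1)&(P[...,1]>y0)&(P[...,1]<y0+.1)&(d>0)
    if k.any() and P[k][:,2].max()>.06: print(x0.round(1),y0.round(1),P[k][:,2].max().round(3))
E
```

```text
pos [0.1665 0.602  0.2481] yaw -15.46 F [-0.   0.6 -0.3] w 0.999 t 0.15
turn units total [-0.01 -0.   -2.08]  shift cm (after turn) [-32.88 -28.52  -1.19] min rows 10.6
0.4 -0.6 0.161
0.5 -0.6 0.175
0.6 -0.6 0.187
0.7 -0.6 0.19
0.7 -0.5 0.074
0.8 -0.5 0.074
0.7 -0.4 0.073
0.8 -0.4 0.074
0.8 -0.3 0.084
0.3 -0.2 0.071
0.8 -0.2 0.083
0.2 -0.1 0.07
0.3 -0.1 0.076
0.7 -0.1 0.078
0.8 -0.1 0.083
0.8 0.1 0.063
0.4 0.2 0.093
0.5 0.2 0.093
0.8 0.2 0.072
0.4 0.3 0.116
0.8 0.3 0.073
0.7 0.4 0.064
0.8 0.4 0.064
0.2 0.5 0.178
0.3 0.5 0.185
0.4 0.5 0.184
0.5 0.5 0.183
0.2 0.6 0.176
0.3 0.6 0.185
0.4 0.6 0.185
0.5 0.6 0.185
```

Call:
step_arm(plan=[{"wz": -0.7, "tz": -0.3}, {"wz": -0.7, "tz": -0.3}, {"wz": -0.68, "tz": -0.3}, {"ty": -4}, {"ty": -4}, {"ty": -4}, {"ty": -4, "tx": -2}, {"ty": -4, "tx": -3}, {"ty": -4, "tx": -3}, {"ty": -4, "tx": -3}])

```text
invalid input at $.plan[0]: expected keys wx, wy, wz, tx, ty, tz, hand
```

Call:
step_arm(plan=[{"tx": -3}, {"tx": -3}, {"tx": -3}, {"tx": -3}, {"tx": -3}, {"tx": -3}, {"tx": -3}, {"tx": -1}, {}, {}])

```text
invalid input at $.plan[0]: expected keys wx, wy, wz, tx, ty, tz, hand
```

```bash
python3 plan.py .48 .30 .26 -3; python3 -c "
from h import *
snap('wrist','w1')"
```

```text
pos [0.1665 0.602  0.2481] yaw -15.46 F [-0.   0.6 -0.3] w 0.999 t 0.15
turn units total [-0.01 -0.   -2.08]  shift cm (after turn) [-32.88 -28.52  -1.19] min rows 10.6
```

View pics/w1.png

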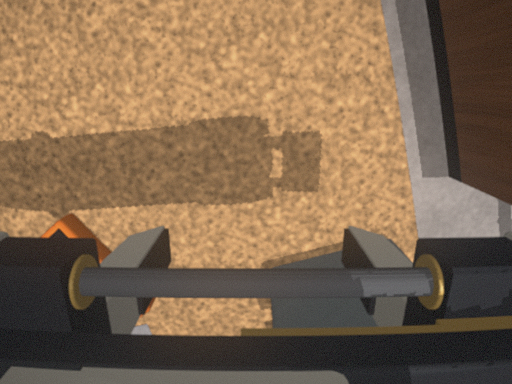

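Call:
step_arm(plan=[{"wx": 0, "wy": 0, "wz": -0.7, "tx": 0, "ty": 0, "tz": -0.4, "hand": 0}, {"wx": 0, "wy": 0, "wz": -0.7, "tx": 0, "ty": 0, "tz": -0.4, "hand": 0}, {"wx": 0, "wy": 0, "wz": -0.68, "tx": 0, "ty": 0, "tz": -0.4, "hand": 0}, {"wx": 0, "wy": 0, "wz": 0, "tx": 0, "ty": -4, "tz": 0, "hand": 0}, {"wx": 0, "wy": 0, "wz": 0, "tx": 0, "ty": -4, "tz": 0, "hand": 0}, {"wx": 0, "wy": 0, "wz": 0, "tx": 0, "ty": -4, "tz": 0, "hand": 0}, {"wx": 0, "wy": 0, "wz": 0, "tx": -2.5, "ty": -3, "tz": 0, "hand": 0}, {"wx": 0, "wy": 0, "wz": 0, "tx": -2.5, "ty": -3, "tz": 0, "hand": 0}, {"wx": 0, "wy": 0, "wz": 0, "tx": -2.5, "ty": -3, "tz": 0, "hand": 0}, {"wx": 0, "wy": 0, "wz": 0, "tx": -2.5, "ty": -3, "tz": 0, "hand": 0}])

```text
clock: 1.03
position: [0.2545, 0.3558, 0.2608]
ee_rot: [0.081, 3.14, 0.001]
force: [1.1, -0.2, -0.7]
width: 0.325
```

Call:
step_arm(plan=[{"wx": 0, "wy": 0, "wz": 0, "tx": -3, "ty": -2, "tz": 0, "hand": 0}, {"wx": 0, "wy": 0, "wz": 0, "tx": -3, "ty": -2, "tz": 0, "hand": 0}, {"wx": 0, "wy": 0, "wz": 0, "tx": -3, "ty": 0, "tz": 0, "hand": 0}, {"wx": 0, "wy": 0, "wz": 0, "tx": -3, "ty": 0, "tz": 0, "hand": 0}, {"wx": 0, "wy": 0, "wz": 0, "tx": -3, "ty": 0, "tz": 0, "hand": 0}, {"wx": 0, "wy": 0, "wz": 0, "tx": -3, "ty": 0, "tz": 0, "hand": 0}, {"wx": 0, "wy": 0, "wz": 0, "tx": -3, "ty": 0, "tz": 0, "hand": 0}, {"wx": 0, "wy": 0, "wz": 0, "tx": -2, "ty": 0, "tz": 0, "hand": 0}, {"wx": 0, "wy": 0, "wz": 0, "tx": 0, "ty": 0, "tz": 0, "hand": 0}, {"wx": 0, "wy": 0, "wz": 0, "tx": 0, "ty": 0, "tz": 0, "hand": 0}])

```text
clock: 1.87
position: [0.4822, 0.3051, 0.2602]
ee_rot: [-0.085, -3.14, 0.001]
force: [-0.7, 0.1, -0.6]
width: 0.006
```

```bash
python3 plan.py .48 .30 .26 -3; python3 -c "
from h import *
snap('wrist','w2')"
```

```text
pos [0.4822 0.3051 0.2602] yaw -3.09 F [-0.7  0.1 -0.6] w 0.006 t 1.87
turn units total [-0.01 -0.   -0.01]  shift cm (after turn) [ 0.19 -0.52  0.02] min rows 0.1
```

View pics/w2.png

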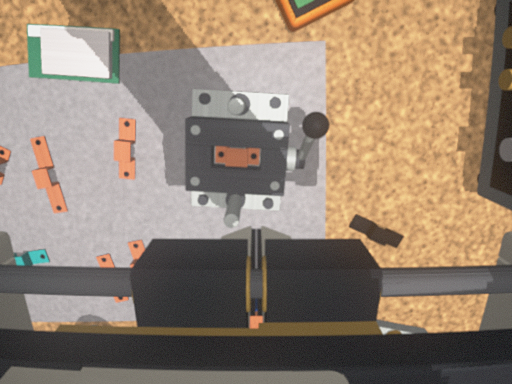

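```bash
python3 - <<'E'
from h import *
im,d,c=load('w2');P=pts(d,c)
hsv=cv2.cvtColor(im,cv2.COLOR_RGB2HSV)
# knob
k=(np.hypot(*(np.indices(d.shape)[::-1]-np.array([315,125])[:,None,None]))<9)
print('knob',P[k].mean(0),P[k][:,2].max())
C=-c['R'].T@c['t'];D=P-C
def at(u,v,z): 
    q=D[v,u]; return C+q*((z-C[2])/q[2])
print('knob ctr', at(315,125,.102), 'depth along', )
m=cv2.inRange(hsv,(3,110,90),(16,255,255)); m[:,:200]=0;m[:,280:]=0;m[:140]=0;m[175:]=0
Q=(C+D[m>0]*((.029-C[2])/D[m>0][:,2])[:,None])[:,:2]
print('link',cv2.minAreaRect((Q*1000).astype(np.float32)))
# block top corners
k=(abs(P[...,2]-.048)<.004)&(P[...,0]>.4)&(P[...,0]<.53)&(P[...,1]>.2)&(P[...,1]<.36)
print('block',cv2.minAreaRect((P[k][:,:2]*1000).astype(np.float32)),P[k].mean(0))
print([P[v,u].round(4) for u,v in[(150,50),(350,160),(300,250),(160,200)]])
E
```

```text
knob [0.43383067 0.35902993 0.11374338] 0.11677679543026057
knob ctr [0.43496049 0.36106394 0.102     ] depth along
link ((473.0101623535156, 284.60650634765625), (47.275794982910156, 22.31053924560547), 83.69144439697266)
block ((467.81097412109375, 290.3796691894531), (134.33897399902344, 112.83332824707031), 68.98458862304688) [0.46981473 0.28541672 0.04841339]
[array([0.3492, 0.1919, 0.0009]), array([4.896e-01, 4.218e-01, 3.000e-04]), array([0.447 , 0.3197, 0.3174]), array([0.5285, 0.1806, 0.001 ])]<stdin>:12: RuntimeWarning: divide by zero encountered in divide
<stdin>:12: RuntimeWarning: invalid value encountered in multiply
```

```bash
python3 plan.py .398 .3645 .114 -6
```

```text
pos [0.4811 0.3056 0.2603] yaw -3.0 F [-0.7  0.6 -0.6] w 0.002 t 1.92
turn units total [-0.   -0.01  0.5 ]  shift cm (after turn) [ 8.88  4.99 14.63] min rows 4.3
```

Call:
step_arm(plan=[{"wx": 0, "wy": 0, "wz": 0.5, "tx": 0, "ty": 0, "tz": 0, "hand": 0}, {"wx": 0, "wy": 0, "wz": 0, "tx": 3, "ty": 1.7, "tz": 0, "hand": 0}, {"wx": 0, "wy": 0, "wz": 0, "tx": 3, "ty": 1.7, "tz": 0, "hand": 0}, {"wx": 0, "wy": 0, "wz": 0, "tx": 2.9, "ty": 1.6, "tz": 0, "hand": 0}, {"wx": 0, "wy": 0, "wz": 0, "tx": 0, "ty": 0, "tz": 3, "hand": 0}, {"wx": 0, "wy": 0, "wz": 0, "tx": 0, "ty": 0, "tz": 3, "hand": 0}, {"wx": 0, "wy": 0, "wz": 0, "tx": 0, "ty": 0, "tz": 3, "hand": 0}, {"wx": 0, "wy": 0, "wz": 0, "tx": 0, "ty": 0, "tz": 3, "hand": 0}, {"wx": 0, "wy": 0, "wz": 0, "tx": 0, "ty": 0, "tz": 2.6, "hand": 0}, {"wx": 0, "wy": 0, "wz": 0, "tx": 0, "ty": 0, "tz": 0, "hand": 0}])

```text
clock: 2.75
position: [0.3945, 0.3629, 0.1107]
ee_rot: [-0.16, -3.132, 0.009]
force: [-0.7, -1.4, -0.6]
width: 0.003
```

Call:
step_arm(plan=[{"wx": 0, "wy": 0, "wz": 0, "tx": -1, "ty": 0, "tz": 0, "hand": 0}, {"wx": 0, "wy": 0, "wz": 0, "tx": -0.8, "ty": 0, "tz": 0, "hand": 0}, {"wx": 0, "wy": 0, "wz": 0, "tx": -0.8, "ty": 0, "tz": 0, "hand": 0}, {"wx": 0, "wy": 0, "wz": 0, "tx": -0.8, "ty": 0, "tz": 0, "hand": 0}, {"wx": 0, "wy": 0, "wz": 0, "tx": -0.8, "ty": 0, "tz": 0, "hand": 0}, {"wx": 0, "wy": 0, "wz": 0, "tx": -0.8, "ty": 0, "tz": 0, "hand": 0}, {"wx": 0, "wy": 0, "wz": 0, "tx": -0.8, "ty": 0, "tz": 0, "hand": 0}, {"wx": 0, "wy": 0, "wz": 0, "tx": -0.8, "ty": 0, "tz": 0, "hand": 0}, {"wx": 0, "wy": 0, "wz": 0, "tx": -0.6, "ty": 0, "tz": 0, "hand": 0}, {"wx": 0, "wy": 0, "wz": 0, "tx": 0, "ty": 0, "tz": 0, "hand": 0}])

```text
clock: 3.58
position: [0.4721, 0.3569, 0.1153]
ee_rot: [0.166, 3.135, 0.001]
force: [0.8, 0.2, 0.3]
width: 0.006
```

```bash
python3 plan.py .398 .3645 .114 -6;  python3 -c "
from h import *
snap('wrist','w3')"
```

```text
pos [0.4721 0.3569 0.1153] yaw -6.06 F [0.8 0.2 0.3] w 0.006 t 3.58
turn units total [ 0.01  0.02 -0.01]  shift cm (after turn) [ 7.45 -0.02  0.13] min rows 1.8
```

View pics/w3.png

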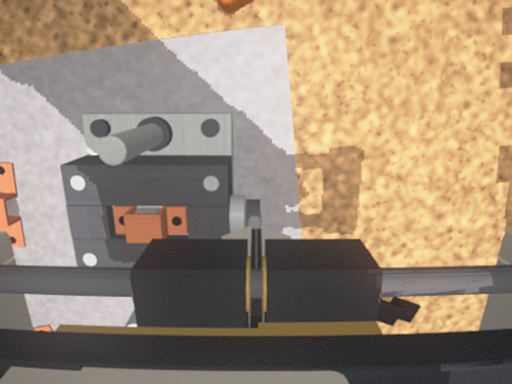

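Call:
step_arm(plan=[{"wx": 0, "wy": 0, "wz": 0, "tx": -0.6, "ty": 0, "tz": 0, "hand": 0}, {"wx": 0, "wy": 0, "wz": 0, "tx": -0.6, "ty": 0, "tz": 0, "hand": 0}, {"wx": 0, "wy": 0, "wz": 0, "tx": -0.5, "ty": 0, "tz": 0, "hand": 0}, {"wx": 0, "wy": 0, "wz": 0, "tx": -0.3, "ty": 0, "tz": 0, "hand": 0}, {"wx": 0, "wy": 0, "wz": 0, "tx": -0.2, "ty": 0, "tz": 0, "hand": 0}, {"wx": 0, "wy": 0, "wz": 0, "tx": -0.2, "ty": 0, "tz": 0, "hand": 0}, {"wx": 0, "wy": 0, "wz": 0, "tx": 0, "ty": 0, "tz": 0, "hand": 0}, {"wx": 0, "wy": 0, "wz": 0, "tx": 0, "ty": 0, "tz": 0, "hand": 0}, {"wx": 0, "wy": 0, "wz": 0, "tx": 0, "ty": 0, "tz": 0, "hand": 0}, {"wx": 0, "wy": 0, "wz": 0, "tx": 0, "ty": 0, "tz": 0, "hand": 0}])

```text
clock: 4.47
position: [0.4938, 0.3545, 0.1149]
ee_rot: [0.164, 3.137, -0.0]
force: [-3.2, -1.8, -1.1]
width: 0.003
```

Call:
step_arm(plan=[{"wx": 0, "wy": 0, "wz": 0, "tx": -0.2, "ty": 0, "tz": 0, "hand": 0}, {"wx": 0, "wy": 0, "wz": 0, "tx": -0.2, "ty": 0, "tz": 0, "hand": 0}, {"wx": 0, "wy": 0, "wz": 0, "tx": 0, "ty": 0, "tz": 0, "hand": 0}, {"wx": 0, "wy": 0, "wz": 0, "tx": 0, "ty": 0, "tz": 0, "hand": 0}, {"wx": 0, "wy": 0, "wz": 0, "tx": 0, "ty": 0, "tz": 0, "hand": 0}, {"wx": 0, "wy": 0, "wz": 0, "tx": 0, "ty": 0, "tz": 0, "hand": 0}, {"wx": 0, "wy": 0, "wz": 0, "tx": 0, "ty": 0, "tz": 0, "hand": 0}, {"wx": 0, "wy": 0, "wz": 0, "tx": 0, "ty": 0, "tz": 0, "hand": 0}, {"wx": 0, "wy": 0, "wz": 0, "tx": 0, "ty": 0, "tz": 0, "hand": 0}, {"wx": 0, "wy": 0, "wz": 0, "tx": 0, "ty": 0, "tz": 0, "hand": 0}])

```text
clock: 5.3
position: [0.4978, 0.3543, 0.1148]
ee_rot: [0.164, 3.137, 0.0]
force: [-3.2, -0.4, -2.7]
width: 0.007
```

Call:
step_arm(plan=[{"wx": 0, "wy": 0, "wz": 0, "tx": -0.2, "ty": 0, "tz": 0, "hand": 0}, {"wx": 0, "wy": 0, "wz": 0, "tx": -0.2, "ty": 0, "tz": 0, "hand": 0}, {"wx": 0, "wy": 0, "wz": 0, "tx": -0.2, "ty": 0, "tz": 0, "hand": 0}, {"wx": 0, "wy": 0, "wz": 0, "tx": 0, "ty": 0, "tz": 0, "hand": 0}, {"wx": 0, "wy": 0, "wz": 0, "tx": 0, "ty": 0, "tz": 0, "hand": 0}, {"wx": 0, "wy": 0, "wz": 0, "tx": 0, "ty": 0, "tz": 0, "hand": 0}, {"wx": 0, "wy": 0, "wz": 0, "tx": 0, "ty": 0, "tz": 0, "hand": 0}, {"wx": 0, "wy": 0, "wz": 0, "tx": 0, "ty": 0, "tz": 0, "hand": 0}, {"wx": 0, "wy": 0, "wz": 0, "tx": 0, "ty": 0, "tz": 0, "hand": 0}, {"wx": 0, "wy": 0, "wz": 0, "tx": 0, "ty": 0, "tz": 0, "hand": 0}])

```text
clock: 6.13
position: [0.5014, 0.3538, 0.1143]
ee_rot: [-0.162, -3.133, 0.001]
force: [-11.9, -0.4, 1.0]
width: 0.007
```

Call:
step_arm(plan=[{"wx": 0, "wy": 0, "wz": 0, "tx": -0.2, "ty": 0, "tz": 0, "hand": 0}, {"wx": 0, "wy": 0, "wz": 0, "tx": -0.2, "ty": 0, "tz": 0, "hand": 0}, {"wx": 0, "wy": 0, "wz": 0, "tx": 0, "ty": 0, "tz": 0, "hand": 0}, {"wx": 0, "wy": 0, "wz": 0, "tx": 0, "ty": 0, "tz": 0, "hand": 0}, {"wx": 0, "wy": 0, "wz": 0, "tx": 0, "ty": 0, "tz": 0, "hand": 0}, {"wx": 0, "wy": 0, "wz": 0, "tx": 0, "ty": 0, "tz": 0, "hand": 0}, {"wx": 0, "wy": 0, "wz": 0, "tx": 0, "ty": 0, "tz": 0, "hand": 0}, {"wx": 0, "wy": 0, "wz": 0, "tx": 0, "ty": 0, "tz": 0, "hand": 0}, {"wx": 0, "wy": 0, "wz": 0, "tx": 0, "ty": 0, "tz": 0, "hand": 0}, {"wx": 0, "wy": 0, "wz": 0, "tx": 0, "ty": 0, "tz": 0, "hand": 0}])

```text
clock: 6.97
position: [0.502, 0.3538, 0.1141]
ee_rot: [-0.159, -3.128, 0.003]
force: [-22.1, -1.3, 9.3]
width: 0.002
```

Call:
step_arm(plan=[{"wx": 0, "wy": 0, "wz": 0, "tx": 1.5, "ty": 0, "tz": 0, "hand": 0}, {"wx": 0, "wy": 0, "wz": 0, "tx": 1.5, "ty": 0, "tz": 0, "hand": 0}, {"wx": 0, "wy": 0, "wz": 0, "tx": 0, "ty": 0, "tz": -3, "hand": 0}, {"wx": 0, "wy": 0, "wz": 0, "tx": 0, "ty": 0, "tz": -3, "hand": 0}, {"wx": 0, "wy": 0, "wz": 0, "tx": 0, "ty": 0, "tz": -3, "hand": 0.6}, {"wx": 0, "wy": 0, "wz": 0, "tx": 0, "ty": -2, "tz": -3, "hand": 0.6}, {"wx": 0, "wy": 0, "wz": 0, "tx": 0, "ty": -3, "tz": 0, "hand": 0.6}, {"wx": 0, "wy": 0, "wz": 0, "tx": -2, "ty": -2, "tz": 0, "hand": 0.6}, {"wx": 0, "wy": 0, "wz": 0, "tx": -1, "ty": 0, "tz": 0, "hand": 0.6}, {"wx": 0, "wy": 0, "wz": 0, "tx": 0, "ty": 0, "tz": 0, "hand": 0.6}])

```text
clock: 7.8
position: [0.5043, 0.2815, 0.2361]
ee_rot: [0.171, 3.132, 0.002]
force: [-0.0, 0.7, -0.1]
width: 0.392
```

```bash
python3 plan.py .471 .285 .24 -6;  python3 -c "
from h import *
snap('wrist','w4')"
```

```text
pos [0.5043 0.2815 0.2361] yaw -6.27 F [-0.   0.7 -0.1] w 0.392 t 7.8
turn units total [ 0.01  0.05 -0.04]  shift cm (after turn) [ 3.34  0.   -0.39] min rows 0.8
```

View pics/w4.png

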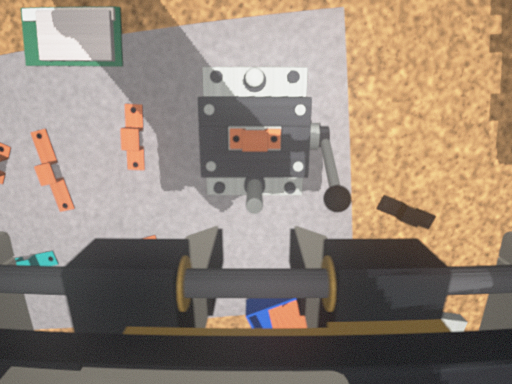

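```bash
cat >> h.py <<'E'
def hump(fn,u0,v0,base=0.0,r=60,show=True):
    """link near pixel; base = height of underside. fit: feet outline at base+3, hump top at base+18"""
    im,d,c=load(fn); P=pts(d,c); C=-c['R'].T@c['t'];D=P-C
    hsv=cv2.cvtColor(im,cv2.COLOR_RGB2HSV); m=cv2.inRange(hsv,(3,90,60),(17,255,255)); m=cv2.morphologyEx(m,cv2.MORPH_CLOSE,np.ones((3,3)))
    n,l,s,ce=cv2.connectedComponentsWithStats(m); dd=np.hypot(*(np.indices(d.shape)[::-1]-np.array([u0,v0])[:,None,None])); dd[(m==0)]=1e9
    i=l.flat[np.argmin(dd)]; k=(l==i)&(dd<r)&(d>0)
    zz=P[...,2]; top=k&(abs(zz-base-.018)<.005)
    q=D[top]; Q=(C+q*((base+.018-C[2])/q[:,2])[:,None])[:,:2]
    a=cv2.minAreaRect((Q*1000).astype(np.float32))
    q=D[k]; A=(C+q*((base+.003-C[2])/q[:,2])[:,None])[:,:2]
    b=cv2.minAreaRect((A*1000).astype(np.float32))
    f=lambda r:[np.round(r[0],1),np.round(r[1],1),round(r[2],1)]
    print('px',ce[i].round(),'humptop',f(a),'mean',(Q.mean(0)*1e3).round(1),'z',round(np.median(zz[top]),4),'all',f(b))
E
python3 - <<'E'
from h import *
hump('w4',256,139,.0476)
im,d,c=load('w4');P=pts(d,c); C=-c['R'].T@c['t'];D=P-C
q=D[198,337]; print('knob',C+q*((.102-C[2])/q[2]))
E
```

```text
px [255. 140.] humptop [array([470.8, 284.6]), array([22.6, 19.7]), 83.7] mean [470.7 284.6] z 0.0662 all [array([472.5, 285.3]), array([49.3, 21.6]), 83.7]
knob [0.52313892 0.35168179 0.102     ]
```

Call:
step_arm(plan=[{"wx": 0, "wy": 0.04, "wz": -0.02, "tx": 1.7, "ty": -0.03, "tz": 2, "hand": 0.6}, {"wx": 0, "wy": 0, "wz": 0, "tx": 1.67, "ty": 0, "tz": 2, "hand": 0.6}, {"wx": 0, "wy": 0, "wz": 0, "tx": 0, "ty": 0, "tz": 2, "hand": 0.6}, {"wx": 0, "wy": 0, "wz": 0, "tx": 0, "ty": 0, "tz": 2, "hand": 0.6}, {"wx": 0, "wy": 0, "wz": 0, "tx": 0, "ty": 0, "tz": 2, "hand": 0.6}, {"wx": 0, "wy": 0, "wz": 0, "tx": 0, "ty": 0, "tz": 2, "hand": 0.6}, {"wx": 0, "wy": 0, "wz": 0, "tx": 0, "ty": 0, "tz": 1.5, "hand": 0.6}, {"wx": 0, "wy": 0, "wz": 0, "tx": 0, "ty": 0, "tz": 0, "hand": 0.6}, {"wx": 0, "wy": 0, "wz": 0, "tx": 0, "ty": 0, "tz": 0, "hand": 0.6}, {"wx": 0, "wy": 0, "wz": 0, "tx": 0, "ty": 0, "tz": 0, "hand": 0.6}])

```text
clock: 8.68
position: [0.4668, 0.2877, 0.1006]
ee_rot: [-0.159, -3.134, -0.002]
force: [-0.4, 0.3, -0.4]
width: 0.602
```

```bash
python3 plan.py .4708 .2846 .078 -6.2;  python3 -c "
from h import *
snap('wrist','w5')"
```

```text
pos [0.4668 0.2877 0.1006] yaw -5.83 F [-0.4  0.3 -0.4] w 0.602 t 8.68
turn units total [ 0.01 -0.03  0.06]  shift cm (after turn) [-0.43 -0.27  2.26] min rows 0.6
```

View pics/w5.png

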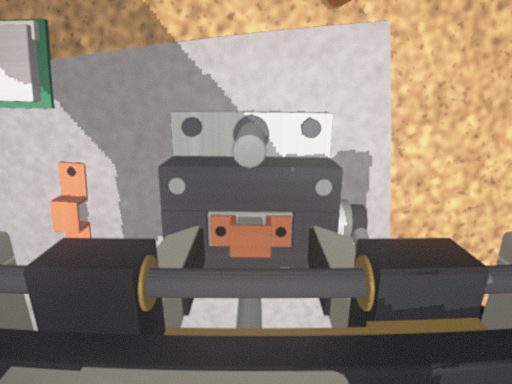

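Call:
step_arm(plan=[{"wx": 0, "wy": 0, "wz": 0.04, "tx": -0.43, "ty": -0.27, "tz": 0.7, "hand": 0.6}, {"wx": 0, "wy": 0, "wz": 0, "tx": 0, "ty": 0, "tz": 0.8, "hand": 0.6}, {"wx": 0, "wy": 0, "wz": 0, "tx": 0, "ty": 0, "tz": 0.7, "hand": 0.6}, {"wx": 0, "wy": 0, "wz": 0, "tx": 0, "ty": 0, "tz": 0, "hand": 0.6}, {"wx": 0, "wy": 0, "wz": 0, "tx": 0, "ty": 0, "tz": 0, "hand": 0}, {"wx": 0, "wy": 0, "wz": 0, "tx": 0, "ty": 0, "tz": 0, "hand": 0}, {"wx": 0, "wy": 0, "wz": 0, "tx": 0, "ty": 0, "tz": 0, "hand": 0}, {"wx": 0, "wy": 0, "wz": 0, "tx": 0, "ty": 0, "tz": 0, "hand": 0}, {"wx": 0, "wy": 0, "wz": 0, "tx": 0, "ty": 0, "tz": 0, "hand": 0}, {"wx": 0, "wy": 0, "wz": 0, "tx": 0, "ty": 0, "tz": 0, "hand": 0}], force=25)

```text
clock: 9.57
position: [0.4704, 0.2838, 0.078]
ee_rot: [-0.167, -3.133, -0.001]
force: [-0.7, 0.1, 1.1]
width: 0.261
```

```bash
python3 plan.py .4708 .2846 .078 -6.2
```

```text
pos [0.4704 0.2838 0.078 ] yaw -6.1 F [-0.7  0.1  1.1] w 0.261 t 9.57
turn units total [ 0.   -0.04  0.02]  shift cm (after turn) [-0.03  0.08  0.  ] min rows 0.0
```

Call:
step_arm(plan=[{"wx": 0, "wy": 0, "wz": 0, "tx": 0, "ty": 0, "tz": -1, "hand": 0}, {"wx": 0, "wy": 0, "wz": 0, "tx": 0, "ty": 0, "tz": -2, "hand": 0}, {"wx": 0, "wy": 0, "wz": 0, "tx": 0, "ty": 0, "tz": -3, "hand": 0}, {"wx": 0, "wy": 0, "wz": 0, "tx": 0, "ty": 0, "tz": -3, "hand": 0}, {"wx": 0, "wy": 0, "wz": 0, "tx": 0, "ty": 0, "tz": -3, "hand": 0}, {"wx": 0, "wy": 0, "wz": 0, "tx": 0, "ty": 0, "tz": -3, "hand": 0}, {"wx": 0, "wy": 0, "wz": 0, "tx": 0, "ty": 0, "tz": 0, "hand": 0}, {"wx": 0, "wy": 0, "wz": 0, "tx": 0, "ty": 0, "tz": 0, "hand": 0}, {"wx": 0, "wy": 0, "wz": 0, "tx": 0, "ty": 0, "tz": 0, "hand": 0}, {"wx": 0, "wy": 0, "wz": 0, "tx": 0, "ty": 0, "tz": 0, "hand": 0}])

```text
clock: 10.4
position: [0.4702, 0.2831, 0.2268]
ee_rot: [-0.167, -3.131, 0.002]
force: [0.2, -0.6, -0.7]
width: 0.255
```

```bash
python3 plan.py .52 -.18 .24 -2.7;python3 -c "
from h import *
snap('wrist','w6')"
```

```text
pos [0.4702 0.2831 0.2268] yaw -6.1 F [ 0.2 -0.6 -0.7] w 0.255 t 10.4
turn units total [-0.01 -0.05 -0.57]  shift cm (after turn) [ -7.16 -46.03  -1.32] min rows 11.4
```

View pics/w6.png

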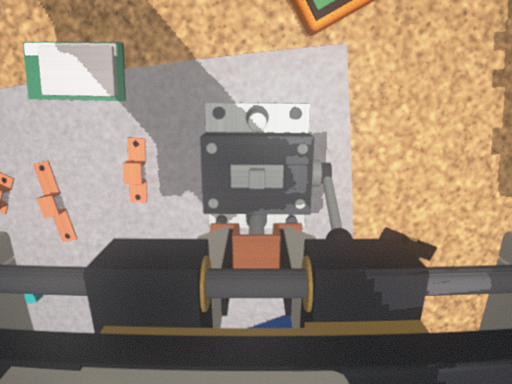

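Call:
step_arm(plan=[{"wx": 0, "wy": -0.04, "wz": -0.57, "tx": 0, "ty": -1.5, "tz": -0.3, "hand": 0}, {"wx": 0, "wy": 0, "wz": 0, "tx": -0.6, "ty": -3, "tz": -0.3, "hand": 0}, {"wx": 0, "wy": 0, "wz": 0, "tx": -0.6, "ty": -3.8, "tz": -0.3, "hand": 0}, {"wx": 0, "wy": 0, "wz": 0, "tx": -0.6, "ty": -3.8, "tz": -0.3, "hand": 0}, {"wx": 0, "wy": 0, "wz": 0, "tx": -0.6, "ty": -3.8, "tz": 0, "hand": 0}, {"wx": 0, "wy": 0, "wz": 0, "tx": -0.6, "ty": -3.8, "tz": 0, "hand": 0}, {"wx": 0, "wy": 0, "wz": 0, "tx": -0.6, "ty": -3.8, "tz": 0, "hand": 0}, {"wx": 0, "wy": 0, "wz": 0, "tx": -0.6, "ty": -3.8, "tz": 0, "hand": 0}, {"wx": 0, "wy": 0, "wz": 0, "tx": -0.6, "ty": -3.8, "tz": 0, "hand": 0}, {"wx": 0, "wy": 0, "wz": 0, "tx": -0.6, "ty": -3.8, "tz": 0, "hand": 0}])

```text
clock: 11.28
position: [0.5069, -0.0693, 0.2389]
ee_rot: [-0.073, -3.139, -0.0]
force: [0.3, 0.6, -0.5]
width: 0.256
```

Call:
step_arm(plan=[{"wx": 0, "wy": 0, "wz": 0, "tx": -0.6, "ty": -3.8, "tz": 0, "hand": 0}, {"wx": 0, "wy": 0, "wz": 0, "tx": -0.6, "ty": -3.8, "tz": 0, "hand": 0}, {"wx": 0, "wy": 0, "wz": 0, "tx": -0.6, "ty": -2.5, "tz": 0, "hand": 0}, {"wx": 0, "wy": 0, "wz": 0, "tx": 0, "ty": -1, "tz": 0, "hand": 0}, {"wx": 0, "wy": 0, "wz": 0, "tx": 0, "ty": 0, "tz": 0, "hand": 0}, {"wx": 0, "wy": 0, "wz": 0, "tx": 0, "ty": 0, "tz": 0, "hand": 0}, {"wx": 0, "wy": 0, "wz": 0, "tx": 0, "ty": 0, "tz": 0, "hand": 0}, {"wx": 0, "wy": 0, "wz": 0, "tx": 0, "ty": 0, "tz": 0, "hand": 0}, {"wx": 0, "wy": 0, "wz": 0, "tx": 0, "ty": 0, "tz": 0, "hand": 0}, {"wx": 0, "wy": 0, "wz": 0, "tx": 0, "ty": 0, "tz": 0, "hand": 0}])

```text
clock: 12.12
position: [0.5206, -0.178, 0.2398]
ee_rot: [0.071, 3.141, 0.001]
force: [0.5, -0.1, 0.3]
width: 0.258
```

```bash
python3 plan.py .5 -.138 .24 -2.7;python3 -c "
from h import *
snap('wrist','w7')"
```

```text
pos [ 0.5206 -0.178   0.2398] yaw -2.58 F [ 0.5 -0.1  0.3] w 0.258 t 12.12
turn units total [0.01 0.   0.02]  shift cm (after turn) [ 2.24  3.9  -0.02] min rows 1.1
```

View pics/w7.png

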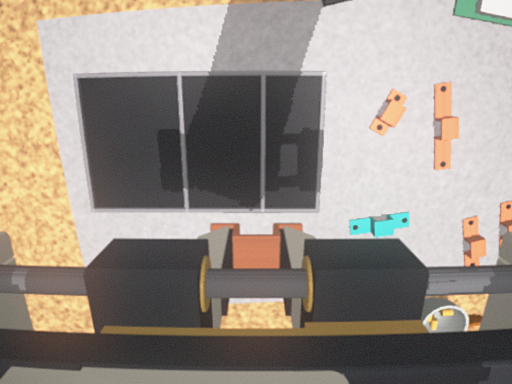

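```bash
python3 - <<'E'
from h import *
im,d,c=load('w7');P=pts(d,c); C=-c['R'].T@c['t'];D=P-C
g=cv2.cvtColor(im,cv2.COLOR_RGB2GRAY)
m=(g<62).astype(np.uint8);
cv2.imwrite('pics/w7z.png',cv2.resize(im[55:235,60:345,::-1],None,fx=2.8,fy=2.8,interpolation=cv2.INTER_CUBIC))
def at(u,v,z):
    u0,v0=int(u),int(v); q=D[v0,u0]+(D[v0,u0+1]-D[v0,u0])/(d[v0,u0+1] or 1)*0; 
    p=cv2.undistortPoints(np.array([[[u,v]]],float),c['mtx'],c['dist_coeffs'])[0,0]; r=c['R'].T@np.r_[p,1]; return C+r*((z-C[2])/r[2])
for n,u,v in [('-y-x',75,73),('+y-x',326,72),('+y+x',320,213),('-y+x',91,213)]: print(n,at(u,v,.01).round(4))
print(P[150,120],P[150,220],P[150,290],P[50,60])
E
```

```text
-y-x [ 0.4105 -0.3689  0.01  ]
+y-x [ 0.4242 -0.0978  0.01  ]
+y+x [ 0.5837 -0.1032  0.01  ]
-y+x [ 0.5718 -0.3795  0.01  ]
[ 0.4980829  -0.33304909  0.00508989] [ 0.50378541 -0.21718203  0.00540379] [ 0.50753253 -0.13731537  0.00433595] [ 0.38417019 -0.38669924  0.00154708]
```

View pics/w7z.png

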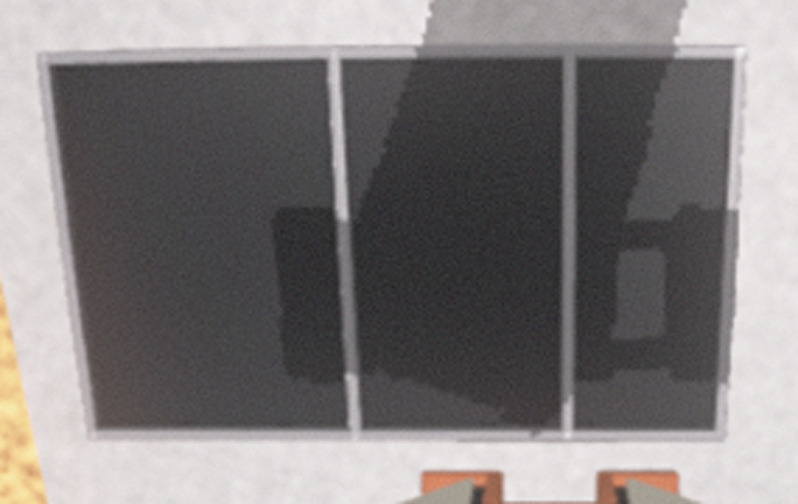

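```bash
python3 - <<'E'
from h import *
im,d,c=load('w7'); C=-c['R'].T@c['t']
def at(u,v,z):
    p=cv2.undistortPoints(np.array([[[u,v]]],float),c['mtx'],c['dist_coeffs'])[0,0]; r=c['R'].T@np.r_[p,1]; return C+r*((z-C[2])/r[2])
hsv=cv2.cvtColor(im,cv2.COLOR_RGB2HSV); m=cv2.inRange(hsv,(3,110,60),(16,255,255))
for v in (226,229,232): 
    u=np.where(m[v,150:350])[0]+150; print(v,u.min(),u.max(), at(u.min()-.5,v,.2124).round(4),at(u.max()+.5,v,.2124).round(4))
for v in (240,250,260): 
    u=np.where(m[v,150:350])[0]+150; print(v,u.min(),u.max(), at((u.min()+u.max())/2,v,.2274).round(4))
p=c['R']@np.array([.5206,-.178,.2398])+c['t']; print('tcp in cam',p)
E
```

```text
226 211 301 [ 0.5118 -0.2012  0.2124] [ 0.514  -0.1521  0.2124]
229 211 300 [ 0.5136 -0.2014  0.2124] [ 0.5157 -0.1527  0.2124]
232 233 278 [ 0.5158 -0.1896  0.2124] [ 0.517  -0.1646  0.2124]
240 232 280 [ 0.5142 -0.1767  0.2274]
250 232 279 [ 0.5196 -0.1772  0.2274]
260 233 279 [ 0.5253 -0.1772  0.2274]
tcp in cam [-0.00089466  0.03418147  0.15258539]
```

```bash
python3 plan.py .5365 -.1386 .036 -2.7
```

```text
pos [ 0.5205 -0.1783  0.2398] yaw -2.6 F [ 0.2  0.2 -0.3] w 0.257 t 12.17
turn units total [0.   0.   0.02]  shift cm (after turn) [-1.41  4.04 20.38] min rows 5.1
```

Call:
step_arm(plan=[{"wx": 0, "wy": 0, "wz": 0.02, "tx": -0.7, "ty": 2, "tz": 1, "hand": 0}, {"wx": 0, "wy": 0, "wz": 0, "tx": -0.71, "ty": 2.04, "tz": 2, "hand": 0}, {"wx": 0, "wy": 0, "wz": 0, "tx": 0, "ty": 0, "tz": 3, "hand": 0}, {"wx": 0, "wy": 0, "wz": 0, "tx": 0, "ty": 0, "tz": 3, "hand": 0}, {"wx": 0, "wy": 0, "wz": 0, "tx": 0, "ty": 0, "tz": 3, "hand": 0}, {"wx": 0, "wy": 0, "wz": 0, "tx": 0, "ty": 0, "tz": 3, "hand": 0}, {"wx": 0, "wy": 0, "wz": 0, "tx": 0, "ty": 0, "tz": 2, "hand": 0}, {"wx": 0, "wy": 0, "wz": 0, "tx": 0, "ty": 0, "tz": 1, "hand": 0}, {"wx": 0, "wy": 0, "wz": 0, "tx": 0, "ty": 0, "tz": 0, "hand": 0}, {"wx": 0, "wy": 0, "wz": 0, "tx": 0, "ty": 0, "tz": 0, "hand": 0}])

```text
clock: 13.0
position: [0.5367, -0.1395, 0.0601]
ee_rot: [-0.077, -3.141, -0.0]
force: [-0.4, 0.0, -0.5]
width: 0.256
```

```bash
python3 plan.py .5365 -.1386 .036 -2.7
```

```text
pos [ 0.5367 -0.1395  0.0601] yaw -2.8 F [-0.4  0.  -0.5] w 0.256 t 13.0
turn units total [ 0.   -0.   -0.02]  shift cm (after turn) [0.02 0.09 2.41] min rows 0.6
```

Call:
step_arm(plan=[{"wx": 0, "wy": 0, "wz": 0, "tx": 0, "ty": 0.09, "tz": 0.8, "hand": 0}, {"wx": 0, "wy": 0, "wz": 0, "tx": 0, "ty": 0, "tz": 0.8, "hand": 0}, {"wx": 0, "wy": 0, "wz": 0, "tx": 0, "ty": 0, "tz": 0.5, "hand": 0}, {"wx": 0, "wy": 0, "wz": 0, "tx": 0, "ty": 0, "tz": 0.3, "hand": 0}, {"wx": 0, "wy": 0, "wz": 0, "tx": 0, "ty": 0, "tz": 0.1, "hand": 0}, {"wx": 0, "wy": 0, "wz": 0, "tx": 0, "ty": 0, "tz": 0, "hand": 0}, {"wx": 0, "wy": 0, "wz": 0, "tx": 0, "ty": 0, "tz": 0, "hand": 0}, {"wx": 0, "wy": 0, "wz": 0, "tx": 0, "ty": 0, "tz": 0, "hand": 0}, {"wx": 0, "wy": 0, "wz": 0, "tx": 0, "ty": 0, "tz": 0, "hand": 0}, {"wx": 0, "wy": 0, "wz": 0, "tx": 0, "ty": 0, "tz": 0, "hand": 0}])

```text
clock: 13.83
position: [0.5366, -0.1387, 0.0349]
ee_rot: [0.077, 3.14, 0.0]
force: [0.0, 0.1, 0.5]
width: 0.255
```

Call:
step_arm(plan=[{"wx": 0, "wy": 0, "wz": 0, "tx": 0, "ty": 0, "tz": 0, "hand": 0.36}, {"wx": 0, "wy": 0, "wz": 0, "tx": 0, "ty": 0, "tz": 0, "hand": 0.36}, {"wx": 0, "wy": 0, "wz": 0, "tx": 0, "ty": 0, "tz": 0, "hand": 0.36}, {"wx": 0, "wy": 0, "wz": 0, "tx": 0, "ty": 0, "tz": 0, "hand": 0.36}, {"wx": 0, "wy": 0, "wz": 0, "tx": 0, "ty": 0, "tz": -1, "hand": 0.36}, {"wx": 0, "wy": 0, "wz": 0, "tx": 0, "ty": 0, "tz": -2, "hand": 0.36}, {"wx": 0, "wy": 0, "wz": 0, "tx": 0, "ty": 0, "tz": -3, "hand": 0.36}, {"wx": 0, "wy": 0, "wz": 0, "tx": 0, "ty": 0, "tz": -3, "hand": 0}, {"wx": 0, "wy": 0, "wz": 0, "tx": 0, "ty": 0, "tz": -3, "hand": 0}, {"wx": 0, "wy": 0, "wz": 0, "tx": 0, "ty": 0, "tz": -3, "hand": 0}])

```text
clock: 14.67
position: [0.5361, -0.1388, 0.1869]
ee_rot: [0.077, 3.14, -0.0]
force: [1.5, 0.5, -0.3]
width: 0.19
```

```bash
python3 plan.py .58 .36 .24 -6.2;python3 -c "
from h import *
snap('wrist','w8')"
```

```text
pos [ 0.5361 -0.1388  0.1869] yaw -2.82 F [ 1.5  0.5 -0.3] w 0.19 t 14.67
turn units total [0.   0.   0.56]  shift cm (after turn) [ 1.02 50.06 -5.31] min rows 12.3
```

View pics/w8.png

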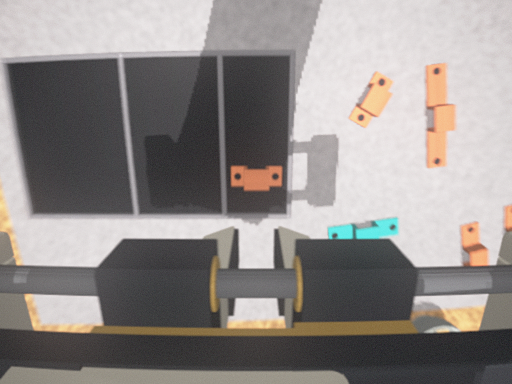

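```bash
python3 plan.py .559 .3476 .114 -6
```

```text
pos [ 0.5389 -0.1397  0.1926] yaw -2.85 F [ 2.6 -1.6  4.3] w 0.148 t 14.72
turn units total [-0.    0.08  0.52]  shift cm (after turn) [ 3.09 48.67  7.86] min rows 12.0
```

Call:
step_arm(plan=[{"wx": 0, "wy": 0, "wz": 0.52, "tx": 0, "ty": 1, "tz": -2.5, "hand": 0}, {"wx": 0, "wy": 0, "wz": 0, "tx": 0.2, "ty": 3, "tz": -2, "hand": 0}, {"wx": 0, "wy": 0, "wz": 0, "tx": 0.3, "ty": 4, "tz": 0, "hand": 0}, {"wx": 0, "wy": 0, "wz": 0, "tx": 0.3, "ty": 4, "tz": 0, "hand": 0}, {"wx": 0, "wy": 0, "wz": 0, "tx": 0.3, "ty": 4, "tz": 0, "hand": 0}, {"wx": 0, "wy": 0, "wz": 0, "tx": 0.3, "ty": 4, "tz": 0, "hand": 0}, {"wx": 0, "wy": 0, "wz": 0, "tx": 0.3, "ty": 4, "tz": 0, "hand": 0}, {"wx": 0, "wy": 0, "wz": 0, "tx": 0.3, "ty": 4, "tz": 0, "hand": 0}, {"wx": 0, "wy": 0, "wz": 0, "tx": 0.3, "ty": 4, "tz": 0, "hand": 0}, {"wx": 0, "wy": 0, "wz": 0, "tx": 0.3, "ty": 4, "tz": 0, "hand": 0}])

```text
clock: 15.55
position: [0.5468, 0.224, 0.2305]
ee_rot: [0.163, 3.137, 0.001]
force: [1.1, -0.1, -0.1]
width: 0.005
```

Call:
step_arm(plan=[{"wx": 0, "wy": 0, "wz": 0, "tx": 0.3, "ty": 4, "tz": 0, "hand": 0}, {"wx": 0, "wy": 0, "wz": 0, "tx": 0.3, "ty": 4, "tz": 0, "hand": 0}, {"wx": 0, "wy": 0, "wz": 0, "tx": 0, "ty": 3, "tz": 0, "hand": 0}, {"wx": 0, "wy": 0, "wz": 0, "tx": 0, "ty": 1.2, "tz": 0, "hand": 0}, {"wx": 0, "wy": 0, "wz": 0, "tx": 0, "ty": 0, "tz": 0, "hand": 0}, {"wx": 0, "wy": 0, "wz": 0, "tx": 0, "ty": 0, "tz": 0, "hand": 0}, {"wx": 0, "wy": 0, "wz": 0, "tx": 0, "ty": 0, "tz": 0, "hand": 0}, {"wx": 0, "wy": 0, "wz": 0, "tx": 0, "ty": 0, "tz": 0, "hand": 0}, {"wx": 0, "wy": 0, "wz": 0, "tx": 0, "ty": 0, "tz": 0, "hand": 0}, {"wx": 0, "wy": 0, "wz": 0, "tx": 0, "ty": 0, "tz": 0, "hand": 0}])

```text
clock: 16.38
position: [0.5542, 0.3429, 0.2301]
ee_rot: [0.165, 3.137, 0.0]
force: [0.2, 0.3, 0.2]
width: 0.004
```

```bash
python3 plan.py .559 .3476 .114 -6
```

```text
pos [0.5542 0.3429 0.2301] yaw -6.02 F [0.2 0.3 0.2] w 0.004 t 16.38
turn units total [ 0.  0. -0.]  shift cm (after turn) [-0.43  0.52 11.61] min rows 2.8
```

Call:
step_arm(plan=[{"wx": 0, "wy": 0, "wz": 0, "tx": -0.43, "ty": 0.52, "tz": 0, "hand": 0}, {"wx": 0, "wy": 0, "wz": 0, "tx": 0, "ty": 0, "tz": 3, "hand": 0}, {"wx": 0, "wy": 0, "wz": 0, "tx": 0, "ty": 0, "tz": 3, "hand": 0}, {"wx": 0, "wy": 0, "wz": 0, "tx": 0, "ty": 0, "tz": 3, "hand": 0}, {"wx": 0, "wy": 0, "wz": 0, "tx": 0, "ty": 0, "tz": 2.6, "hand": 0}, {"wx": 0, "wy": 0, "wz": 0, "tx": 0, "ty": 0, "tz": 0, "hand": 0}, {"wx": 0, "wy": 0, "wz": 0, "tx": 0, "ty": 0, "tz": 0, "hand": 0}, {"wx": 0, "wy": 0, "wz": 0, "tx": 0, "ty": 0, "tz": 0, "hand": 0}, {"wx": 0, "wy": 0, "wz": 0, "tx": 0.8, "ty": 0, "tz": 0, "hand": 0}, {"wx": 0, "wy": 0, "wz": 0, "tx": 0.8, "ty": 0, "tz": 0, "hand": 0}])

```text
clock: 17.22
position: [0.5438, 0.351, 0.1158]
ee_rot: [0.163, 3.134, 0.004]
force: [7.1, -0.1, 5.2]
width: 0.004
```

Call:
step_arm(plan=[{"wx": 0, "wy": 0, "wz": 0, "tx": 0.8, "ty": 0, "tz": 0, "hand": 0}, {"wx": 0, "wy": 0, "wz": 0, "tx": 0.8, "ty": 0, "tz": 0, "hand": 0}, {"wx": 0, "wy": 0, "wz": 0, "tx": 0.8, "ty": 0, "tz": 0, "hand": 0}, {"wx": 0, "wy": 0, "wz": 0, "tx": 0.8, "ty": 0, "tz": 0, "hand": 0}, {"wx": 0, "wy": 0, "wz": 0, "tx": 0.8, "ty": 0, "tz": 0, "hand": 0}, {"wx": 0, "wy": 0, "wz": 0, "tx": 0.8, "ty": 0, "tz": 0, "hand": 0}, {"wx": 0, "wy": 0, "wz": 0, "tx": 0.8, "ty": 0, "tz": 0, "hand": 0}, {"wx": 0, "wy": 0, "wz": 0, "tx": 0.8, "ty": 0, "tz": 0, "hand": 0}, {"wx": 0, "wy": 0, "wz": 0, "tx": 0.8, "ty": 0, "tz": 0, "hand": 0}, {"wx": 0, "wy": 0, "wz": 0, "tx": 0.4, "ty": 0, "tz": 0, "hand": 0}])

```text
clock: 18.05
position: [0.4654, 0.3583, 0.1133]
ee_rot: [-0.161, -3.136, 0.001]
force: [2.4, -1.1, -1.6]
width: 0.005
```

Call:
step_arm(plan=[{"wx": 0, "wy": 0, "wz": 0, "tx": 0.3, "ty": 0, "tz": 0, "hand": 0}, {"wx": 0, "wy": 0, "wz": 0, "tx": 0.3, "ty": 0, "tz": 0, "hand": 0}, {"wx": 0, "wy": 0, "wz": 0, "tx": 0.2, "ty": 0, "tz": 0, "hand": 0}, {"wx": 0, "wy": 0, "wz": 0, "tx": 0, "ty": 0, "tz": 0, "hand": 0}, {"wx": 0, "wy": 0, "wz": 0, "tx": 0, "ty": 0, "tz": 0, "hand": 0}, {"wx": 0, "wy": 0, "wz": 0, "tx": 0, "ty": 0, "tz": 0, "hand": 0}, {"wx": 0, "wy": 0, "wz": 0, "tx": 0, "ty": 0, "tz": 0, "hand": 0}, {"wx": 0, "wy": 0, "wz": 0, "tx": 0, "ty": 0, "tz": 0, "hand": 0}, {"wx": 0, "wy": 0, "wz": 0, "tx": 0, "ty": 0, "tz": 0, "hand": 0}, {"wx": 0, "wy": 0, "wz": 0, "tx": 0, "ty": 0, "tz": 0, "hand": 0}])

```text
clock: 18.88
position: [0.4591, 0.3593, 0.1138]
ee_rot: [-0.162, -3.137, -0.0]
force: [-0.5, -0.4, 0.2]
width: 0.005
```

Call:
step_arm(plan=[{"wx": 0, "wy": 0, "wz": 0, "tx": 0.3, "ty": 0, "tz": 0, "hand": 0}, {"wx": 0, "wy": 0, "wz": 0, "tx": 0.2, "ty": 0, "tz": 0, "hand": 0}, {"wx": 0, "wy": 0, "wz": 0, "tx": 0.1, "ty": 0, "tz": 0, "hand": 0}, {"wx": 0, "wy": 0, "wz": 0, "tx": 0, "ty": 0, "tz": 0, "hand": 0}, {"wx": 0, "wy": 0, "wz": 0, "tx": 0, "ty": 0, "tz": 0, "hand": 0}, {"wx": 0, "wy": 0, "wz": 0, "tx": 0, "ty": 0, "tz": 0, "hand": 0}, {"wx": 0, "wy": 0, "wz": 0, "tx": 0, "ty": 0, "tz": 0, "hand": 0}, {"wx": 0, "wy": 0, "wz": 0, "tx": 0, "ty": 0, "tz": 0, "hand": 0}, {"wx": 0, "wy": 0, "wz": 0, "tx": 0, "ty": 0, "tz": 0, "hand": 0}, {"wx": 0, "wy": 0, "wz": 0, "tx": 0, "ty": 0, "tz": 0, "hand": 0}])

```text
clock: 19.72
position: [0.4564, 0.3593, 0.1142]
ee_rot: [0.165, 3.132, 0.002]
force: [11.6, -0.8, -7.4]
width: 0.005
```

Call:
step_arm(plan=[{"wx": 0, "wy": 0, "wz": 0, "tx": 0.2, "ty": 0, "tz": 0, "hand": 0}, {"wx": 0, "wy": 0, "wz": 0, "tx": 0.2, "ty": 0, "tz": 0, "hand": 0}, {"wx": 0, "wy": 0, "wz": 0, "tx": 0, "ty": 0, "tz": 0, "hand": 0}, {"wx": 0, "wy": 0, "wz": 0, "tx": 0, "ty": 0, "tz": 0, "hand": 0}, {"wx": 0, "wy": 0, "wz": 0, "tx": 0, "ty": 0, "tz": 0, "hand": 0}, {"wx": 0, "wy": 0, "wz": 0, "tx": 0, "ty": 0, "tz": 0, "hand": 0}, {"wx": 0, "wy": 0, "wz": 0, "tx": 0, "ty": 0, "tz": 0, "hand": 0}, {"wx": 0, "wy": 0, "wz": 0, "tx": 0, "ty": 0, "tz": 0, "hand": 0}, {"wx": 0, "wy": 0, "wz": 0, "tx": 0, "ty": 0, "tz": 0, "hand": 0}, {"wx": 0, "wy": 0, "wz": 0, "tx": 0, "ty": 0, "tz": 0, "hand": 0}])

```text
clock: 20.55
position: [0.4558, 0.3593, 0.1144]
ee_rot: [0.167, 3.126, 0.004]
force: [22.9, -0.6, -13.9]
width: 0.009
```

Call:
step_arm(plan=[{"wx": 0, "wy": 0, "wz": 0, "tx": -1.5, "ty": 0, "tz": 0, "hand": 0}, {"wx": 0, "wy": 0, "wz": 0, "tx": -1.5, "ty": 0, "tz": 0, "hand": 0}, {"wx": 0, "wy": 0, "wz": 0, "tx": 0, "ty": 0, "tz": -3, "hand": 0}, {"wx": 0, "wy": 0, "wz": 0, "tx": 0, "ty": 0, "tz": -3, "hand": 0}, {"wx": 0, "wy": 0, "wz": 0, "tx": 0, "ty": 0, "tz": -3, "hand": 0}, {"wx": 0, "wy": 0, "wz": 0, "tx": 0, "ty": -3, "tz": -3, "hand": 0}, {"wx": 0, "wy": 0, "wz": 0, "tx": 0, "ty": -3, "tz": -3, "hand": 0}, {"wx": 0, "wy": 0, "wz": 0, "tx": 0, "ty": -4, "tz": 0, "hand": 0.6}, {"wx": 0, "wy": 0, "wz": 0, "tx": 0, "ty": -3, "tz": 0, "hand": 0.6}, {"wx": 0, "wy": 0, "wz": 0, "tx": 0, "ty": 0, "tz": 0, "hand": 0.6}])

```text
clock: 21.38
position: [0.4657, 0.2222, 0.2637]
ee_rot: [0.173, 3.136, -0.002]
force: [0.5, -0.4, 0.8]
width: 0.174
```

```bash
python3 plan.py .50 .12 .26 -6;python3 -c "
from h import *
snap('wrist','w9');snap('top','t9')
im,d,c=load('w9'); C=-c['R'].T@c['t']
"
```

```text
pos [0.4657 0.2222 0.2637] yaw -6.33 F [ 0.5 -0.4  0.8] w 0.174 t 21.38
turn units total [-0.01  0.01 -0.05]  shift cm (after turn) [-4.48 -9.81  0.37] min rows 2.6
```

View pics/w9.png

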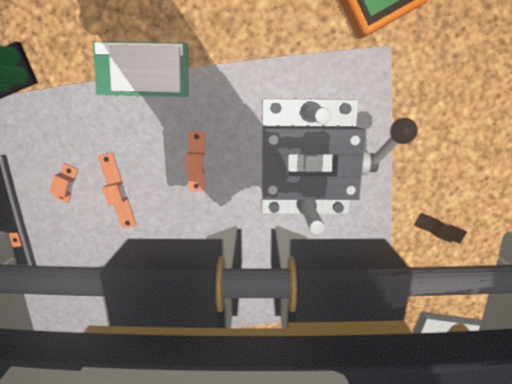

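View pics/t9.png

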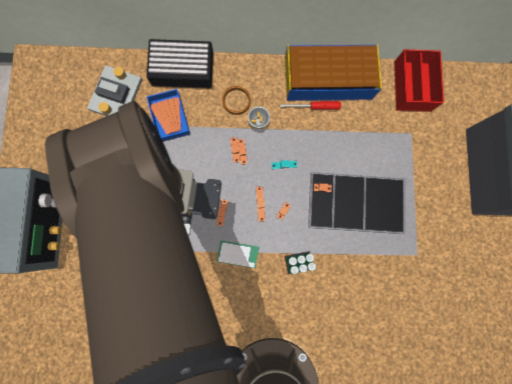

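```bash
python3 - <<'E'
from h import *
im,d,c=load('w9'); C=-c['R'].T@c['t']
def at(u,v,z):
    p=cv2.undistortPoints(np.array([[[u,v]]],float),c['mtx'],c['dist_coeffs'])[0,0]; r=c['R'].T@np.r_[p,1]; return C+r*((z-C[2])/r[2])
print('knob',at(403,131,.102))
for u,v in [(195,160),(114,190),(64,183)]: hump('w9',u,v)
E
python3 plan.py .458 .149 .16 8
```

```text
knob [0.43572984 0.36182301 0.102     ]
px [195. 160.] humptop [array([460.1, 149.3]), array([19.3, 24.7]), 81.1] mean [459.9 149. ] z 0.0184 all [array([460.6, 147.6]), array([22. , 74.1]), 79.8]
px [115. 191.] humptop [array([487.1,  41.8]), array([24.8, 21. ]), 6.6] mean [487.1  41.6] z 0.0186 all [array([488.4,  37.1]), array([99.4, 27.8]), 5.3]
px [ 63. 183.] humptop [array([469.3, -23.7]), array([21.4, 26. ]), 60.1] mean [469.  -24.3] z 0.0184 all [array([467.5, -28.1]), array([27.2, 49.7]), 59.2]
pos [0.4655 0.2281 0.2631] yaw -6.04 F [-0.4  1.   1. ] w 0.259 t 21.48
turn units total [ 0.01  0.   -2.34]  shift cm (after turn) [ 1.84 -7.72 10.31] min rows 3.2
```

Call:
step_arm(plan=[{"wx": 0, "wy": 0, "wz": -1, "tx": 0.5, "ty": -3, "tz": 0, "hand": 0.6}, {"wx": 0, "wy": 0, "wz": -1, "tx": 0, "ty": -3, "tz": 0, "hand": 0.6}, {"wx": 0, "wy": 0, "wz": -1, "tx": 0, "ty": -1, "tz": 0, "hand": 0.6}, {"wx": 0, "wy": 0, "wz": -1, "tx": 0, "ty": 0, "tz": 0, "hand": 0.6}, {"wx": 0, "wy": 0, "wz": -1, "tx": 0, "ty": 0, "tz": 0, "hand": 0.6}, {"wx": 0, "wy": 0, "wz": -1, "tx": 0, "ty": 0, "tz": 0, "hand": 0.6}, {"wx": 0, "wy": 0, "wz": -1, "tx": 0, "ty": 0, "tz": 0, "hand": 0.6}, {"wx": 0, "wy": 0, "wz": -1, "tx": 0, "ty": 0, "tz": 0, "hand": 0.6}, {"wx": 0, "wy": 0, "wz": -1, "tx": 0, "ty": 0, "tz": 0, "hand": 0.6}, {"wx": 0, "wy": 0, "wz": -1, "tx": 0, "ty": 0, "tz": 0, "hand": 0.6}])

```text
clock: 22.32
position: [0.4586, 0.1614, 0.2623]
ee_rot: [1.438, -2.793, -0.001]
force: [-1.2, -0.3, -0.2]
width: 0.603
```

Call:
step_arm(plan=[{"wx": 0, "wy": 0, "wz": -1, "tx": 0, "ty": 0, "tz": 0, "hand": 0.6}, {"wx": 0, "wy": 0, "wz": -1, "tx": 0, "ty": 0, "tz": 0, "hand": 0.6}, {"wx": 0, "wy": 0, "wz": -1, "tx": 0, "ty": 0, "tz": 0, "hand": 0.6}, {"wx": 0, "wy": 0, "wz": -1, "tx": 0, "ty": 0, "tz": 0, "hand": 0.6}, {"wx": 0, "wy": 0, "wz": -0.5, "tx": 0, "ty": 0, "tz": 0, "hand": 0.6}, {"wx": 0, "wy": 0, "wz": 0, "tx": 0, "ty": 0, "tz": 0, "hand": 0.6}, {"wx": 0, "wy": 0, "wz": 0, "tx": 0, "ty": 0, "tz": 0, "hand": 0.6}, {"wx": 0, "wy": 0, "wz": 0, "tx": 0, "ty": 0, "tz": 0, "hand": 0.6}, {"wx": 0, "wy": 0, "wz": 0, "tx": 0, "ty": 0, "tz": 0, "hand": 0.6}, {"wx": 0, "wy": 0, "wz": 0, "tx": 0, "ty": 0, "tz": 0, "hand": 0.6}])

```text
clock: 23.15
position: [0.4588, 0.1599, 0.2626]
ee_rot: [-2.041, 2.388, 0.0]
force: [-0.8, -0.4, 0.2]
width: 0.6
```

```bash
python3 plan.py .46 .148 .03 81;python3 -c "
from h import *
snap('wrist','w10'); print(arm.observe()['joints'].round(2))
"
```

```text
pos [0.4588 0.1599 0.2626] yaw 81.04 F [-0.8 -0.4  0.2] w 0.6 t 23.15
turn units total [0.   0.   0.01]  shift cm (after turn) [ 1.15 -0.3  23.26] min rows 5.7
[-0.56  0.19  0.14  1.89 -0.03  1.06  2.57]
```

View pics/w10.png

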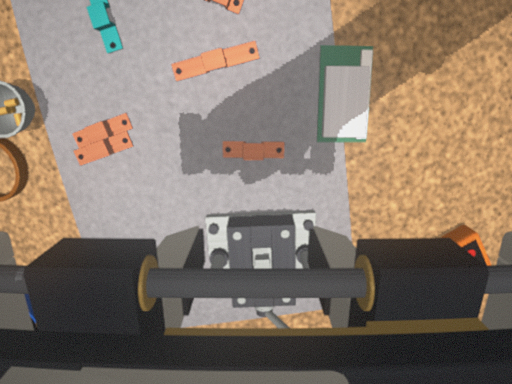

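```bash
python3 - <<'E'
from h import *
for u,v in [(253,149),(216,59),(103,128),(104,150)]: hump('w10',u,v)
E
python3 plan.py .46 .148 .03 81
```

```text
px [253. 150.] humptop [array([461.1, 147.2]), array([20.1, 22.4]), 81.1] mean [461.2 147.7] z 0.0186 all [array([460.8, 149.5]), array([22. , 73.5]), 79.8]
px [215.  60.] humptop [array([487.7,  40.7]), array([24.6, 20.2]), 5.5] mean [487.7  40.6] z 0.0187 all [array([488. ,  39.2]), array([99.7, 22.1]), 5.4]
px [102. 139.] humptop [array([640.7, 106.3]), array([35. , 39.5]), 9.2] mean [640.7 106.1] z 0.0186 all [array([641.8, 106.1]), array([83.2, 41.1]), 9.2]
px [102. 139.] humptop [array([640.7, 106.3]), array([35. , 39.5]), 9.2] mean [640.7 106.1] z 0.0186 all [array([641.8, 106.1]), array([83.2, 41.1]), 9.2]
pos [0.4588 0.1598 0.2627] yaw 81.05 F [0.1 0.4 0.5] w 0.599 t 23.2
turn units total [0.   0.   0.01]  shift cm (after turn) [ 1.15 -0.3  23.27] min rows 5.7
```

Call:
step_arm(plan=[{"wx": 0, "wy": 0, "wz": 0, "tx": 1.13, "ty": -0.4, "tz": 3, "hand": 0.6}, {"wx": 0, "wy": 0, "wz": 0, "tx": 0, "ty": 0, "tz": 4, "hand": 0.6}, {"wx": 0, "wy": 0, "wz": 0, "tx": 0, "ty": 0, "tz": 4, "hand": 0.6}, {"wx": 0, "wy": 0, "wz": 0, "tx": 0, "ty": 0, "tz": 4, "hand": 0.6}, {"wx": 0, "wy": 0, "wz": 0, "tx": 0, "ty": 0, "tz": 3, "hand": 0.6}, {"wx": 0, "wy": 0, "wz": 0, "tx": 0, "ty": 0, "tz": 2, "hand": 0.6}, {"wx": 0, "wy": 0, "wz": 0, "tx": 0, "ty": 0, "tz": 1.2, "hand": 0.6}, {"wx": 0, "wy": 0, "wz": 0, "tx": 0, "ty": 0, "tz": 0, "hand": 0.6}, {"wx": 0, "wy": 0, "wz": 0, "tx": 0, "ty": 0, "tz": 0, "hand": 0.6}, {"wx": 0, "wy": 0, "wz": 0, "tx": 0, "ty": 0, "tz": 0, "hand": 0.6}])

```text
clock: 24.03
position: [0.4616, 0.1481, 0.0515]
ee_rot: [-2.041, 2.387, -0.0]
force: [-0.4, 0.0, 0.1]
width: 0.597
```

```bash
python3 plan.py .461 .148 .03 81
```

```text
pos [0.4616 0.1481 0.0515] yaw 81.06 F [-0.4  0.   0.1] w 0.597 t 24.03
turn units total [-0.01  0.01  0.01]  shift cm (after turn) [0.02 0.06 2.15] min rows 0.5
```

Descend, grip, then lift in the next call.

Call:
step_arm(plan=[{"wx": 0, "wy": 0, "wz": 0, "tx": 0, "ty": 0, "tz": 1, "hand": 0.6}, {"wx": 0, "wy": 0, "wz": 0, "tx": 0, "ty": 0, "tz": 0.8, "hand": 0.6}, {"wx": 0, "wy": 0, "wz": 0, "tx": 0, "ty": 0, "tz": 0.35, "hand": 0.6}, {"wx": 0, "wy": 0, "wz": 0, "tx": 0, "ty": 0, "tz": 0, "hand": 0.6}, {"wx": 0, "wy": 0, "wz": 0, "tx": 0, "ty": 0, "tz": 0, "hand": 0}, {"wx": 0, "wy": 0, "wz": 0, "tx": 0, "ty": 0, "tz": 0, "hand": 0}, {"wx": 0, "wy": 0, "wz": 0, "tx": 0, "ty": 0, "tz": 0, "hand": 0}, {"wx": 0, "wy": 0, "wz": 0, "tx": 0, "ty": 0, "tz": 0, "hand": 0}, {"wx": 0, "wy": 0, "wz": 0, "tx": 0, "ty": 0, "tz": 0, "hand": 0}, {"wx": 0, "wy": 0, "wz": 0, "tx": 0, "ty": 0, "tz": 0, "hand": 0}], force=30)

```text
clock: 24.87
position: [0.4611, 0.1479, 0.0294]
ee_rot: [-2.042, 2.387, 0.0]
force: [0.2, 0.3, 2.0]
width: 0.259
```

```bash
python3 plan.py .461 .148 .03 81
```

```text
pos [0.4611 0.1479 0.0294] yaw 81.08 F [0.2 0.3 2. ] w 0.259 t 24.87
turn units total [-0.    0.    0.01]  shift cm (after turn) [-0.01  0.01 -0.06] min rows 0.0
```

Call:
step_arm(plan=[{"wx": 0, "wy": 0, "wz": 0, "tx": 0, "ty": 0, "tz": -1.5, "hand": 0}, {"wx": 0, "wy": 0, "wz": 0, "tx": 0, "ty": 0, "tz": -3, "hand": 0}, {"wx": 0, "wy": 0, "wz": 1, "tx": 0, "ty": 0, "tz": -3, "hand": 0}, {"wx": 0, "wy": 0, "wz": 1, "tx": 0, "ty": 0, "tz": -2.5, "hand": 0}, {"wx": 0, "wy": 0, "wz": 1, "tx": 0, "ty": 0, "tz": 0, "hand": 0}, {"wx": 0, "wy": 0, "wz": 1, "tx": 0, "ty": 0, "tz": 0, "hand": 0}, {"wx": 0, "wy": 0, "wz": 1, "tx": 0, "ty": 0, "tz": 0, "hand": 0}, {"wx": 0, "wy": 0, "wz": 1, "tx": 0, "ty": 0, "tz": 0, "hand": 0}, {"wx": 0, "wy": 0, "wz": 1, "tx": 0, "ty": 0, "tz": 0, "hand": 0}, {"wx": 0, "wy": 0, "wz": 1, "tx": 0, "ty": 0, "tz": 0, "hand": 0}])

```text
clock: 25.7
position: [0.4609, 0.1478, 0.1293]
ee_rot: [-0.887, 3.014, 0.0]
force: [-0.6, 0.4, -1.7]
width: 0.257
```

Call:
step_arm(plan=[{"wx": 0, "wy": 0, "wz": 1, "tx": 0, "ty": 0, "tz": 0, "hand": 0}, {"wx": 0, "wy": 0, "wz": 1, "tx": 0, "ty": 0, "tz": 0, "hand": 0}, {"wx": 0, "wy": 0, "wz": 1, "tx": 0, "ty": 0, "tz": 0, "hand": 0}, {"wx": 0, "wy": 0, "wz": 1, "tx": 0, "ty": 0, "tz": 0, "hand": 0}, {"wx": 0, "wy": 0, "wz": 1, "tx": 0, "ty": 0, "tz": 0, "hand": 0}, {"wx": 0, "wy": 0, "wz": 0.95, "tx": 0, "ty": 0, "tz": 0, "hand": 0}, {"wx": 0, "wy": 0, "wz": 0, "tx": 0, "ty": 0, "tz": 0, "hand": 0}, {"wx": 0, "wy": 0, "wz": 0, "tx": 0, "ty": -2, "tz": 0, "hand": 0}, {"wx": 0, "wy": 0, "wz": 0, "tx": 0, "ty": -3, "tz": 0, "hand": 0}, {"wx": 0, "wy": 0, "wz": 0, "tx": 0, "ty": -3, "tz": 0, "hand": 0}])

```text
clock: 26.53
position: [0.4572, 0.0678, 0.1291]
ee_rot: [0.062, 3.141, 0.0]
force: [-0.1, -0.6, -1.3]
width: 0.257
```

```bash
python3 plan.py .453 -.2124 .0345 -2.7; python3 -c "
from h import *
print(arm.observe()['joints'].round(2))
"
```

```text
pos [0.4572 0.0678 0.1291] yaw -2.25 F [-0.1 -0.6 -1.3] w 0.257 t 26.53
turn units total [0.   0.   0.08]  shift cm (after turn) [ -0.9  -28.01   9.46] min rows 7.2
[-0.67  0.35  0.52  2.13 -0.26  0.72  1.55]
```

Call:
step_arm(plan=[{"wx": 0, "wy": 0, "wz": 0.08, "tx": -0.1, "ty": -4, "tz": 0, "hand": 0}, {"wx": 0, "wy": 0, "wz": 0, "tx": -0.1, "ty": -4, "tz": 0, "hand": 0}, {"wx": 0, "wy": 0, "wz": 0, "tx": -0.1, "ty": -4, "tz": 0, "hand": 0}, {"wx": 0, "wy": 0, "wz": 0, "tx": -0.1, "ty": -4, "tz": 0, "hand": 0}, {"wx": 0, "wy": 0, "wz": 0, "tx": -0.1, "ty": -4, "tz": 0, "hand": 0}, {"wx": 0, "wy": 0, "wz": 0, "tx": -0.2, "ty": -4, "tz": 0, "hand": 0}, {"wx": 0, "wy": 0, "wz": 0, "tx": -0.2, "ty": -2, "tz": 0, "hand": 0}, {"wx": 0, "wy": 0, "wz": 0, "tx": 0, "ty": -1.5, "tz": 1, "hand": 0}, {"wx": 0, "wy": 0, "wz": 0, "tx": 0, "ty": 0, "tz": 2, "hand": 0}, {"wx": 0, "wy": 0, "wz": 0, "tx": 0, "ty": 0, "tz": 2, "hand": 0}])

```text
clock: 27.37
position: [0.4521, -0.2088, 0.0791]
ee_rot: [0.083, 3.138, -0.001]
force: [0.4, 1.1, -0.6]
width: 0.259
```

```bash
python3 plan.py .453 -.2124 .0345 -2.7; python3 -c "
from h import *
snap('wrist','w11')
"
```

```text
pos [ 0.4521 -0.2088  0.0791] yaw -3.02 F [ 0.4  1.1 -0.6] w 0.259 t 27.37
turn units total [-0.01  0.02 -0.05]  shift cm (after turn) [-0.11 -0.35  4.46] min rows 1.1
```

View pics/w11.png

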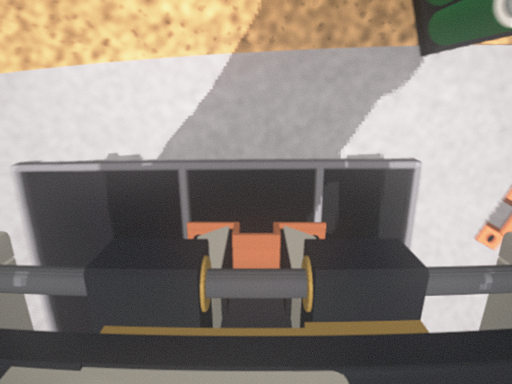

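Call:
step_arm(plan=[{"wx": 0, "wy": 0, "wz": 0, "tx": -0.1, "ty": -0.35, "tz": 1, "hand": 0}, {"wx": 0, "wy": 0, "wz": 0, "tx": 0, "ty": 0, "tz": 1, "hand": 0}, {"wx": 0, "wy": 0, "wz": 0, "tx": 0, "ty": 0, "tz": 0.5, "hand": 0}, {"wx": 0, "wy": 0, "wz": 0, "tx": 0, "ty": 0, "tz": 0, "hand": 0}, {"wx": 0, "wy": 0, "wz": 0, "tx": 0, "ty": 0, "tz": 0, "hand": 0}, {"wx": 0, "wy": 0, "wz": 0, "tx": 0, "ty": 0, "tz": 0, "hand": 0}, {"wx": 0, "wy": 0, "wz": 0, "tx": 0, "ty": 0, "tz": 0, "hand": 0}, {"wx": 0, "wy": 0, "wz": 0, "tx": 0, "ty": 0, "tz": 0, "hand": 0}, {"wx": 0, "wy": 0, "wz": 0, "tx": 0, "ty": 0, "tz": 0, "hand": 0}, {"wx": 0, "wy": 0, "wz": 0, "tx": 0, "ty": 0, "tz": 0, "hand": 0}])

```text
clock: 28.25
position: [0.4528, -0.2107, 0.0544]
ee_rot: [0.085, 3.14, 0.0]
force: [0.5, 0.5, -0.4]
width: 0.255
```

```bash
python3 plan.py .453 -.2124 .0345 -2.7
```

```text
pos [ 0.4528 -0.2107  0.0544] yaw -3.09 F [ 0.5  0.5 -0.4] w 0.255 t 28.25
turn units total [ 0.    0.   -0.07]  shift cm (after turn) [-0.03 -0.17  1.99] min rows 0.5
```

Call:
step_arm(plan=[{"wx": 0, "wy": 0, "wz": -0.06, "tx": 0, "ty": -0.17, "tz": 0.8, "hand": 0}, {"wx": 0, "wy": 0, "wz": 0, "tx": 0, "ty": 0, "tz": 0.7, "hand": 0}, {"wx": 0, "wy": 0, "wz": 0, "tx": 0, "ty": 0, "tz": 0.5, "hand": 0}, {"wx": 0, "wy": 0, "wz": 0, "tx": 0, "ty": 0, "tz": 0.05, "hand": 0}, {"wx": 0, "wy": 0, "wz": 0, "tx": 0, "ty": 0, "tz": 0, "hand": 0}, {"wx": 0, "wy": 0, "wz": 0, "tx": 0, "ty": 0, "tz": 0, "hand": 0}, {"wx": 0, "wy": 0, "wz": 0, "tx": 0, "ty": 0, "tz": 0, "hand": 0}, {"wx": 0, "wy": 0, "wz": 0, "tx": 0, "ty": 0, "tz": 0, "hand": 0.4}, {"wx": 0, "wy": 0, "wz": 0, "tx": 0, "ty": 0, "tz": 0, "hand": 0.4}, {"wx": 0, "wy": 0, "wz": 0, "tx": 0, "ty": 0, "tz": 0, "hand": 0.4}])

```text
clock: 29.08
position: [0.4525, -0.2125, 0.0336]
ee_rot: [0.075, 3.141, 0.0]
force: [0.3, -0.3, 0.2]
width: 0.391
```

Call:
step_arm(plan=[{"wx": 0, "wy": 0, "wz": 0, "tx": 0, "ty": 0, "tz": 0, "hand": 0.4}, {"wx": 0, "wy": 0, "wz": 0, "tx": 0, "ty": 0, "tz": -1, "hand": 0.4}, {"wx": 0, "wy": 0, "wz": 0, "tx": 0, "ty": 0, "tz": -2, "hand": 0.4}, {"wx": 0, "wy": 0, "wz": 0, "tx": 0, "ty": 0, "tz": -3, "hand": 0.4}, {"wx": 0, "wy": 0, "wz": 0, "tx": 0, "ty": 0, "tz": -3, "hand": 0.6}, {"wx": 0, "wy": 0, "wz": 0, "tx": -2, "ty": 2, "tz": -3, "hand": 0.6}, {"wx": 0, "wy": 0, "wz": 0, "tx": -3, "ty": 3, "tz": -2, "hand": 0.6}, {"wx": 0, "wy": 0, "wz": 0, "tx": -1, "ty": 2, "tz": -2, "hand": 0.6}, {"wx": 0, "wy": 0, "wz": 0, "tx": 0, "ty": 1, "tz": 0, "hand": 0.6}, {"wx": 0, "wy": 0, "wz": 0, "tx": 0, "ty": 0, "tz": 0, "hand": 0.6}])

```text
clock: 29.92
position: [0.5138, -0.1359, 0.1925]
ee_rot: [0.068, 3.139, 0.002]
force: [-0.4, 0.9, -1.3]
width: 0.6
```

```bash
python3 plan.py .47 -.025 .24 -32; python3 -c "
from h import *
snap('wrist','w12')
print(arm.observe()['joints'].round(2))
"
```

```text
pos [ 0.5138 -0.1359  0.1925] yaw -2.5 F [-0.4  0.9 -1.3] w 0.6 t 29.92
turn units total [0.02 0.02 4.92]  shift cm (after turn) [ 9.59  7.08 -4.75] min rows 3.1
[-0.28  0.37  0.58  1.91 -0.25  0.93  1.95]
```

View pics/w12.png

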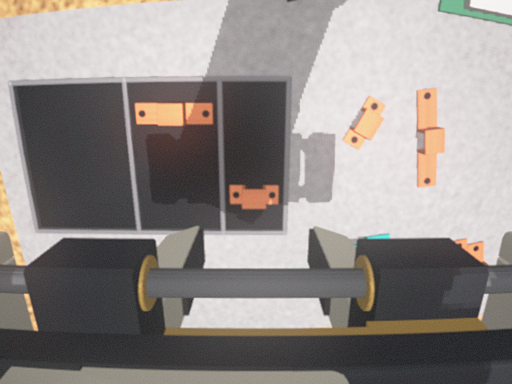

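```bash
python3 - <<'E'
from h import *
for u,v in [(367,122),(430,138),(175,114),(254,196)]: hump('w12',u,v, .004 if u<300 else 0)
E
python3 plan.py .47 -.025 .24 -120
```

```text
px [367. 123.] humptop [array([468.7, -26.9]), array([20.2, 25. ]), 60.4] mean [468.5 -26.5] z 0.0187 all [array([470.3, -24.1]), array([24.6, 48.3]), 59.5]
px [428. 137.] humptop [array([487.4,  39. ]), array([24.5, 21.1]), 5.3] mean [487.2  39.2] z 0.0187 all [array([486.7,  43.9]), array([98.9, 28.1]), 6.2]
px [174. 113.] humptop [array([ 452.2, -210.9]), array([25.2, 20.1]), 84.4] mean [ 452.3 -211. ] z 0.0226 all [array([ 453.5, -211.8]), array([76.9, 24.8]), 86.9]
px [253. 196.] humptop [array([ 536.2, -138.1]), array([22.8, 20.7]), 87.5] mean [ 536.6 -138.1] z 0.0227 all [array([ 539.4, -138.3]), array([50.8, 27. ]), 87.5]
pos [ 0.5123 -0.1377  0.1916] yaw -2.62 F [-0.7 -0.3  0.5] w 0.601 t 29.97
turn units total [ 0.   -0.   19.56]  shift cm (after turn) [ 7.64 -9.3  -4.84] min rows 3.2
```

Call:
step_arm(plan=[{"wx": 0, "wy": 0, "wz": 0, "tx": 1.6, "ty": 3.6, "tz": 0, "hand": 0.6}, {"wx": 0, "wy": 0, "wz": 0, "tx": 1.6, "ty": 3.7, "tz": 0, "hand": 0.6}, {"wx": 0, "wy": 0, "wz": 0, "tx": 1.6, "ty": 3.7, "tz": 0, "hand": 0.6}, {"wx": 0, "wy": 0, "wz": 1, "tx": 0, "ty": 0, "tz": 0, "hand": 0.6}, {"wx": 0, "wy": 0, "wz": 1, "tx": 0, "ty": 0, "tz": 0, "hand": 0.6}, {"wx": 0, "wy": 0, "wz": 1, "tx": 0, "ty": 0, "tz": 0, "hand": 0.6}, {"wx": 0, "wy": 0, "wz": 1, "tx": 0, "ty": 0, "tz": 0, "hand": 0.6}, {"wx": 0, "wy": 0, "wz": 1, "tx": 0, "ty": 0, "tz": 0, "hand": 0.6}, {"wx": 0, "wy": 0, "wz": 1, "tx": 0, "ty": 0, "tz": 0, "hand": 0.6}, {"wx": 0, "wy": 0, "wz": 1, "tx": 0, "ty": 0, "tz": 0, "hand": 0.6}])

```text
clock: 30.8
position: [0.4685, -0.0284, 0.1906]
ee_rot: [-1.207, -2.899, 0.002]
force: [-0.5, 0.2, -0.1]
width: 0.6
```

Call:
step_arm(plan=[{"wx": 0, "wy": 0, "wz": 1, "tx": 0, "ty": 0, "tz": 0, "hand": 0.6}, {"wx": 0, "wy": 0, "wz": 1, "tx": 0, "ty": 0, "tz": 0, "hand": 0.6}, {"wx": 0, "wy": 0, "wz": 1, "tx": 0, "ty": 0, "tz": 0, "hand": 0.6}, {"wx": 0, "wy": 0, "wz": 1, "tx": 0, "ty": 0, "tz": 0, "hand": 0.6}, {"wx": 0, "wy": 0, "wz": 1, "tx": 0, "ty": 0, "tz": 0, "hand": 0.6}, {"wx": 0, "wy": 0, "wz": 1, "tx": 0, "ty": 0, "tz": 0, "hand": 0.6}, {"wx": 0, "wy": 0, "wz": 1, "tx": 0, "ty": 0, "tz": 0, "hand": 0.6}, {"wx": 0, "wy": 0, "wz": 1, "tx": 0, "ty": 0, "tz": 0, "hand": 0.6}, {"wx": 0, "wy": 0, "wz": 1, "tx": 0, "ty": 0, "tz": 0, "hand": 0.6}, {"wx": 0, "wy": 0, "wz": 1, "tx": 0, "ty": 0, "tz": 0, "hand": 0.6}])

```text
clock: 31.63
position: [0.4685, -0.0284, 0.1907]
ee_rot: [-2.495, -1.907, 0.003]
force: [0.6, 1.1, 0.4]
width: 0.601
```

Call:
step_arm(plan=[{"wx": 0, "wy": 0, "wz": 1, "tx": 0, "ty": 0, "tz": 0, "hand": 0.6}, {"wx": 0, "wy": 0, "wz": 1, "tx": 0, "ty": 0, "tz": 0, "hand": 0.6}, {"wx": 0, "wy": 0, "wz": 0.5, "tx": 0, "ty": 0, "tz": 0, "hand": 0.6}, {"wx": 0, "wy": 0, "wz": 0, "tx": 0, "ty": 0, "tz": 2, "hand": 0.6}, {"wx": 0, "wy": 0, "wz": 0, "tx": 0, "ty": 0, "tz": 2, "hand": 0.6}, {"wx": 0, "wy": 0, "wz": 0, "tx": 0, "ty": 0, "tz": 2, "hand": 0.6}, {"wx": 0, "wy": 0, "wz": 0, "tx": 0, "ty": 0, "tz": 0, "hand": 0.6}, {"wx": 0, "wy": 0, "wz": 0, "tx": 0, "ty": 0, "tz": 0, "hand": 0.6}, {"wx": 0, "wy": 0, "wz": 0, "tx": 0, "ty": 0, "tz": 0, "hand": 0.6}, {"wx": 0, "wy": 0, "wz": 0, "tx": 0, "ty": 0, "tz": 0, "hand": 0.6}])

```text
clock: 32.47
position: [0.4704, -0.0271, 0.1323]
ee_rot: [2.718, 1.575, 0.002]
force: [0.3, 0.0, -0.1]
width: 0.6
```

```bash
python3 plan.py .469 -.0255 .03 -120; python3 -c "
from h import *
snap('wrist','w13')
print(arm.observe()['joints'].round(2))
"
```

```text
pos [ 0.4704 -0.0271  0.1323] yaw -119.8 F [ 0.3  0.  -0.1] w 0.6 t 32.47
turn units total [ 0.01 -0.01  0.03]  shift cm (after turn) [ 0.07 -0.2  10.23] min rows 2.5
[-0.78  0.48  1.    2.13 -0.56  0.82  0.05]
```

View pics/w13.png

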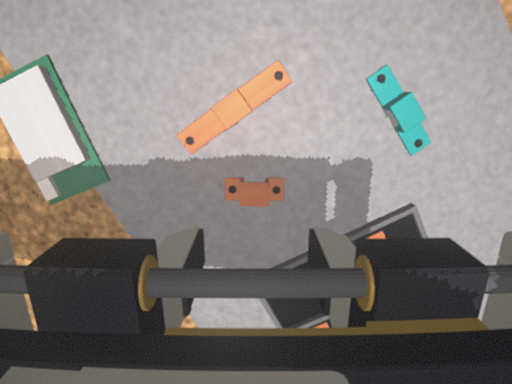

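```bash
python3 - <<'E'
from h import *
im,d,c=load('top0');P=pts(d,c)
k=(P[...,2]>.03)&(P[...,0]>.25)&(P[...,0]<.45)&(abs(P[...,1])<.2)
Q=P[k]; print(cv2.boxPoints(cv2.minAreaRect((Q[:,:2]*1000).astype(np.float32))),Q[:,2].max())
hump('w13',253,190)
E
```

```text
[[ 290.29037  -97.4685 ]
 [ 346.08975 -107.08218]
 [ 378.5826    81.512  ]
 [ 322.78323   91.12568]] 0.9952465476877508
px [254. 191.] humptop [array([469.9, -24.6]), array([20.9, 23.4]), 60.2] mean [469.5 -25.2] z 0.0187 all [array([468.3, -27.9]), array([23.9, 49.3]), 60.2]
```

Call:
step_arm(plan=[{"wx": 0, "wy": 0, "wz": 0, "tx": 0.07, "ty": -0.15, "tz": 3, "hand": 0.6}, {"wx": 0, "wy": 0, "wz": 0, "tx": 0, "ty": 0, "tz": 3, "hand": 0.6}, {"wx": 0, "wy": 0, "wz": 0, "tx": 0, "ty": 0, "tz": 2, "hand": 0.6}, {"wx": 0, "wy": 0, "wz": 0, "tx": 0, "ty": 0, "tz": 1.2, "hand": 0.6}, {"wx": 0, "wy": 0, "wz": 0, "tx": 0, "ty": 0, "tz": 1, "hand": 0.6}, {"wx": 0, "wy": 0, "wz": 0, "tx": 0, "ty": 0, "tz": 0, "hand": 0.6}, {"wx": 0, "wy": 0, "wz": 0, "tx": 0, "ty": 0, "tz": 0, "hand": 0.6}, {"wx": 0, "wy": 0, "wz": 0, "tx": 0, "ty": 0, "tz": 0, "hand": 0}, {"wx": 0, "wy": 0, "wz": 0, "tx": 0, "ty": 0, "tz": 0, "hand": 0}, {"wx": 0, "wy": 0, "wz": 0, "tx": 0, "ty": 0, "tz": 0, "hand": 0}])

```text
clock: 33.35
position: [0.4697, -0.0249, 0.0302]
ee_rot: [2.717, 1.577, 0.002]
force: [-0.5, -0.3, -0.5]
width: 0.433
```

```bash
python3 plan.py .469 -.0255 .03 -120
```

```text
pos [ 0.4697 -0.0249  0.0302] yaw -119.72 F [-0.5 -0.3 -0.5] w 0.433 t 33.35
turn units total [ 0.01 -0.01  0.05]  shift cm (after turn) [-0.09 -0.03  0.02] min rows 0.0
```

Call:
step_arm(plan=[{"wx": 0, "wy": 0, "wz": 0, "tx": 0, "ty": 0, "tz": 0, "hand": 0}, {"wx": 0, "wy": 0, "wz": 0, "tx": 0, "ty": 0, "tz": 0, "hand": 0}, {"wx": 0, "wy": 0, "wz": 0, "tx": 0, "ty": 0, "tz": 0, "hand": 0}, {"wx": 0, "wy": 0, "wz": 0, "tx": 0, "ty": 0, "tz": 0, "hand": 0}, {"wx": 0, "wy": 0, "wz": 0, "tx": 0, "ty": 0, "tz": 0, "hand": 0}, {"wx": 0, "wy": 0, "wz": 0, "tx": 0, "ty": 0, "tz": -1, "hand": 0}, {"wx": 0, "wy": 0, "wz": 0, "tx": 0, "ty": 0, "tz": -2, "hand": 0}, {"wx": 0, "wy": 0, "wz": -1, "tx": 0, "ty": 0, "tz": -3, "hand": 0}, {"wx": 0, "wy": 0, "wz": -1, "tx": 0, "ty": 0, "tz": -3, "hand": 0}, {"wx": 0, "wy": 0, "wz": -1, "tx": 0, "ty": 0, "tz": -1, "hand": 0}])

```text
clock: 34.18
position: [0.4702, -0.0258, 0.1322]
ee_rot: [2.431, 1.986, 0.003]
force: [-0.1, 0.1, 0.6]
width: 0.257
```

Call:
step_arm(plan=[{"wx": 0, "wy": 0, "wz": -1, "tx": 0, "ty": 0, "tz": 0, "hand": 0}, {"wx": 0, "wy": 0, "wz": -1, "tx": 0, "ty": 0, "tz": 0, "hand": 0}, {"wx": 0, "wy": 0, "wz": -1, "tx": 0, "ty": 0, "tz": 0, "hand": 0}, {"wx": 0, "wy": 0, "wz": -1, "tx": 0, "ty": 0, "tz": 0, "hand": 0}, {"wx": 0, "wy": 0, "wz": -1, "tx": 0, "ty": 0, "tz": 0, "hand": 0}, {"wx": 0, "wy": 0, "wz": -1, "tx": 0, "ty": 0, "tz": 0, "hand": 0}, {"wx": 0, "wy": 0, "wz": -1, "tx": 0, "ty": 0, "tz": 0, "hand": 0}, {"wx": 0, "wy": 0, "wz": -1, "tx": 0, "ty": 0, "tz": 0, "hand": 0}, {"wx": 0, "wy": 0, "wz": -1, "tx": 0, "ty": 0, "tz": 0, "hand": 0}, {"wx": 0, "wy": 0, "wz": -1, "tx": 0, "ty": 0, "tz": 0, "hand": 0}])

```text
clock: 35.02
position: [0.4688, -0.0251, 0.1293]
ee_rot: [-1.112, -2.938, 0.0]
force: [-0.2, -0.9, -0.4]
width: 0.257
```

Call:
step_arm(plan=[{"wx": 0, "wy": 0, "wz": -1, "tx": 0, "ty": 0, "tz": 0, "hand": 0}, {"wx": 0, "wy": 0, "wz": -1, "tx": 0, "ty": 0, "tz": 0, "hand": 0}, {"wx": 0, "wy": 0, "wz": -1, "tx": 0, "ty": 0, "tz": 0, "hand": 0}, {"wx": 0, "wy": 0, "wz": -1, "tx": 0, "ty": 0, "tz": 0, "hand": 0}, {"wx": 0, "wy": 0, "wz": -1, "tx": 0, "ty": 0, "tz": 0, "hand": 0}, {"wx": 0, "wy": 0, "wz": -1, "tx": 0, "ty": 0, "tz": 0, "hand": 0}, {"wx": 0, "wy": 0, "wz": -0.5, "tx": 0, "ty": 0, "tz": 0, "hand": 0}, {"wx": 0, "wy": 0, "wz": 0, "tx": 0, "ty": 0, "tz": 0, "hand": 0}, {"wx": 0, "wy": 0, "wz": 0, "tx": 0, "ty": 0, "tz": 0, "hand": 0}, {"wx": 0, "wy": 0, "wz": 0, "tx": 0, "ty": 0, "tz": 0, "hand": 0}])

```text
clock: 35.85
position: [0.469, -0.0251, 0.1294]
ee_rot: [-0.079, -3.14, -0.0]
force: [-0.1, -0.1, -1.4]
width: 0.255
```

```bash
python3 plan.py .4665 -.1354 .035 -2.7;  python3 -c "
from h import *
snap('wrist','w14')
"
```

```text
pos [ 0.469  -0.0251  0.1294] yaw -2.87 F [-0.1 -0.1 -1.4] w 0.255 t 35.85
turn units total [ 0.   -0.   -0.03]  shift cm (after turn) [ -0.27 -11.03   9.44] min rows 3.5
```

View pics/w14.png

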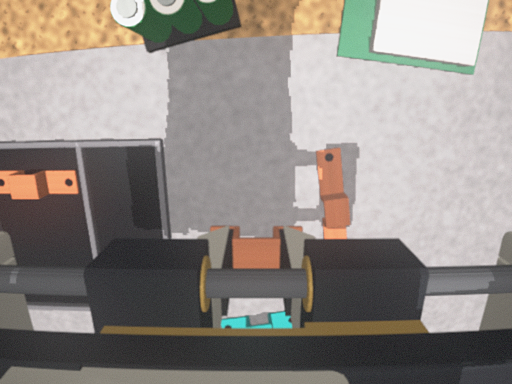

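Call:
step_arm(plan=[{"wx": 0, "wy": 0, "wz": -0.02, "tx": -0.1, "ty": -3.5, "tz": 0, "hand": 0}, {"wx": 0, "wy": 0, "wz": 0, "tx": -0.1, "ty": -3.5, "tz": 0, "hand": 0}, {"wx": 0, "wy": 0, "wz": 0, "tx": -0.07, "ty": -3, "tz": 0, "hand": 0}, {"wx": 0, "wy": 0, "wz": 0, "tx": 0, "ty": -1.03, "tz": 1, "hand": 0}, {"wx": 0, "wy": 0, "wz": 0, "tx": 0, "ty": 0, "tz": 2, "hand": 0}, {"wx": 0, "wy": 0, "wz": 0, "tx": 0, "ty": 0, "tz": 2, "hand": 0}, {"wx": 0, "wy": 0, "wz": 0, "tx": 0, "ty": 0, "tz": 2, "hand": 0}, {"wx": 0, "wy": 0, "wz": 0, "tx": 0, "ty": 0, "tz": 0, "hand": 0}, {"wx": 0, "wy": 0, "wz": 0, "tx": 0, "ty": 0, "tz": 0, "hand": 0}, {"wx": 0, "wy": 0, "wz": 0, "tx": 0, "ty": 0, "tz": 0, "hand": 0}])

```text
clock: 36.73
position: [0.4671, -0.1355, 0.0601]
ee_rot: [0.073, 3.14, -0.0]
force: [0.3, 0.3, 0.0]
width: 0.255
```

```bash
python3 plan.py .4665 -.1354 .035 -2.7
```

```text
pos [ 0.4671 -0.1355  0.0601] yaw -2.65 F [0.3 0.3 0. ] w 0.255 t 36.73
turn units total [-0.    0.    0.01]  shift cm (after turn) [0.06 0.01 2.51] min rows 0.6
```

Then release and go up, heading to the long link's view.

Call:
step_arm(plan=[{"wx": 0, "wy": 0, "wz": 0, "tx": 0.05, "ty": 0, "tz": 0.9, "hand": 0}, {"wx": 0, "wy": 0, "wz": 0, "tx": 0, "ty": 0, "tz": 0.8, "hand": 0}, {"wx": 0, "wy": 0, "wz": 0, "tx": 0, "ty": 0, "tz": 0.6, "hand": 0}, {"wx": 0, "wy": 0, "wz": 0, "tx": 0, "ty": 0, "tz": 0.2, "hand": 0}, {"wx": 0, "wy": 0, "wz": 0, "tx": 0, "ty": 0, "tz": 0, "hand": 0}, {"wx": 0, "wy": 0, "wz": 0, "tx": 0, "ty": 0, "tz": 0, "hand": 0}, {"wx": 0, "wy": 0, "wz": 0, "tx": 0, "ty": 0, "tz": 0, "hand": 0}, {"wx": 0, "wy": 0, "wz": 0, "tx": 0, "ty": 0, "tz": 0, "hand": 0.38}, {"wx": 0, "wy": 0, "wz": 0, "tx": 0, "ty": 0, "tz": 0, "hand": 0.38}, {"wx": 0, "wy": 0, "wz": 0, "tx": 0, "ty": 0, "tz": 0, "hand": 0.38}])

```text
clock: 37.57
position: [0.4663, -0.1354, 0.0345]
ee_rot: [0.072, 3.14, 0.0]
force: [-0.4, -0.7, 0.3]
width: 0.373
```

Call:
step_arm(plan=[{"wx": 0, "wy": 0, "wz": 0, "tx": 0, "ty": 0, "tz": 0, "hand": 0.38}, {"wx": 0, "wy": 0, "wz": 0, "tx": 0, "ty": 0, "tz": -1, "hand": 0.38}, {"wx": 0, "wy": 0, "wz": 0, "tx": 0, "ty": 0, "tz": -2, "hand": 0.38}, {"wx": 0, "wy": 0, "wz": 0, "tx": 0, "ty": 0, "tz": -3, "hand": 0.38}, {"wx": 0, "wy": 0, "wz": 0, "tx": 0, "ty": 2, "tz": -3, "hand": 0.6}, {"wx": 0, "wy": 0, "wz": 0, "tx": -1, "ty": 4, "tz": -3, "hand": 0.6}, {"wx": 0, "wy": 0, "wz": 0, "tx": -1, "ty": 4, "tz": -1, "hand": 0.6}, {"wx": 0, "wy": 0, "wz": 0, "tx": 0, "ty": 4, "tz": 0, "hand": 0.6}, {"wx": 0, "wy": 0, "wz": 0, "tx": 0, "ty": 3.5, "tz": 0, "hand": 0.6}, {"wx": 0, "wy": 0, "wz": 0, "tx": 0, "ty": 0, "tz": 0, "hand": 0.6}])

```text
clock: 38.4
position: [0.4921, 0.0387, 0.1596]
ee_rot: [0.057, 3.14, 0.006]
force: [-0.3, -0.4, -0.2]
width: 0.602
```

```bash
python3 plan.py .487 .04 .13 -84;  python3 -c "
from h import *
snap('wrist','w15')
"
```

```text
pos [0.4921 0.0387 0.1596] yaw -2.08 F [-0.3 -0.4 -0.2] w 0.602 t 38.4
turn units total [ 0.03 -0.02 13.65]  shift cm (after turn) [ 0.18 -0.49  2.96] min rows 0.7
```

View pics/w15.png

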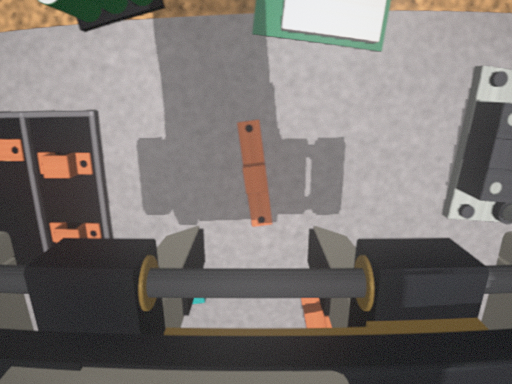

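Call:
step_arm(plan=[{"wx": 0, "wy": 0, "wz": 1, "tx": 0.5, "ty": 0.15, "tz": 0, "hand": 0.6}, {"wx": 0, "wy": 0, "wz": 1, "tx": 0, "ty": 0, "tz": 0, "hand": 0.6}, {"wx": 0, "wy": 0, "wz": 1, "tx": 0, "ty": 0, "tz": 0, "hand": 0.6}, {"wx": 0, "wy": 0, "wz": 1, "tx": 0, "ty": 0, "tz": 0, "hand": 0.6}, {"wx": 0, "wy": 0, "wz": 1, "tx": 0, "ty": 0, "tz": 0, "hand": 0.6}, {"wx": 0, "wy": 0, "wz": 1, "tx": 0, "ty": 0, "tz": 0, "hand": 0.6}, {"wx": 0, "wy": 0, "wz": 1, "tx": 0, "ty": 0, "tz": 0, "hand": 0.6}, {"wx": 0, "wy": 0, "wz": 1, "tx": 0, "ty": 0, "tz": 0, "hand": 0.6}, {"wx": 0, "wy": 0, "wz": 1, "tx": 0, "ty": 0, "tz": 0, "hand": 0.6}, {"wx": 0, "wy": 0, "wz": 1, "tx": 0, "ty": 0, "tz": 0, "hand": 0.6}])

```text
clock: 39.28
position: [0.4866, 0.0311, 0.1593]
ee_rot: [-1.642, -2.678, -0.0]
force: [0.1, 0.1, 0.7]
width: 0.6
```

Call:
step_arm(plan=[{"wx": 0, "wy": 0, "wz": 1, "tx": 0, "ty": 0, "tz": 0, "hand": 0.6}, {"wx": 0, "wy": 0, "wz": 1, "tx": 0, "ty": 0, "tz": 0, "hand": 0.6}, {"wx": 0, "wy": 0, "wz": 1, "tx": 0, "ty": 0, "tz": 0, "hand": 0.6}, {"wx": 0, "wy": 0, "wz": 0.65, "tx": 0, "ty": 0, "tz": 0, "hand": 0.6}, {"wx": 0, "wy": 0, "wz": 0, "tx": 0, "ty": 0, "tz": 0, "hand": 0.6}, {"wx": 0, "wy": 0, "wz": 0, "tx": 0, "ty": 0, "tz": 0, "hand": 0.6}, {"wx": 0, "wy": 0, "wz": 0, "tx": 0, "ty": 0, "tz": 0, "hand": 0.6}, {"wx": 0, "wy": 0, "wz": 0, "tx": 0, "ty": 0, "tz": 0, "hand": 0.6}, {"wx": 0, "wy": 0, "wz": 0, "tx": 0, "ty": 0, "tz": 0, "hand": 0.6}, {"wx": 0, "wy": 0, "wz": 0, "tx": 0, "ty": 0, "tz": 0, "hand": 0.6}])

```text
clock: 40.12
position: [0.4869, 0.0322, 0.1589]
ee_rot: [-2.112, -2.325, -0.0]
force: [-0.3, 0.6, 0.2]
width: 0.6
```

```bash
python3 plan.py .4873 .0405 .03 -84;  python3 -c "
from h import *
snap('wrist','w16'); hump('w16',253,170)
"
```

```text
pos [0.4869 0.0322 0.1589] yaw -84.49 F [-0.3  0.6  0.2] w 0.6 t 40.12
turn units total [ 0.   -0.   -0.08]  shift cm (after turn) [ 0.82  0.13 12.89] min rows 3.1
px [257. 174.] humptop [array([487.7,  41.1]), array([22.9, 19.7]), 5.5] mean [487.7  40.9] z 0.0187 all [array([488.2,  38.4]), array([99.3, 22.7]), 5.5]
```

View pics/w16.png

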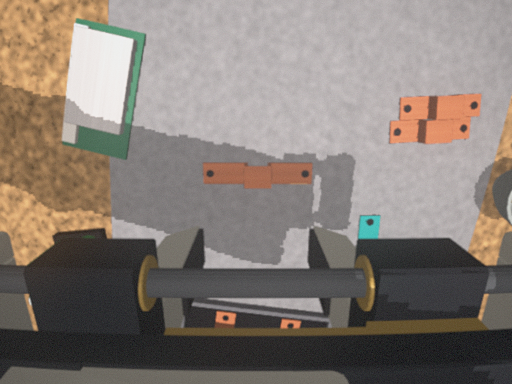

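Call:
step_arm(plan=[{"wx": 0, "wy": 0, "wz": 0, "tx": 0.82, "ty": 0.13, "tz": 2, "hand": 0.6}, {"wx": 0, "wy": 0, "wz": 0, "tx": 0, "ty": 0, "tz": 3, "hand": 0.6}, {"wx": 0, "wy": 0, "wz": 0, "tx": 0, "ty": 0, "tz": 3, "hand": 0.6}, {"wx": 0, "wy": 0, "wz": 0, "tx": 0, "ty": 0, "tz": 2.5, "hand": 0.6}, {"wx": 0, "wy": 0, "wz": 0, "tx": 0, "ty": 0, "tz": 1.5, "hand": 0.6}, {"wx": 0, "wy": 0, "wz": 0, "tx": 0, "ty": 0, "tz": 0.9, "hand": 0.6}, {"wx": 0, "wy": 0, "wz": 0, "tx": 0, "ty": 0, "tz": 0, "hand": 0.6}, {"wx": 0, "wy": 0, "wz": 0, "tx": 0, "ty": 0, "tz": 0, "hand": 0.6}, {"wx": 0, "wy": 0, "wz": 0, "tx": 0, "ty": 0, "tz": 0, "hand": 0.4}, {"wx": 0, "wy": 0, "wz": 0, "tx": 0, "ty": 0, "tz": 0, "hand": 0.4}])

```text
clock: 41.0
position: [0.4882, 0.0408, 0.0308]
ee_rot: [2.112, 2.325, 0.003]
force: [0.2, 0.2, 0.1]
width: 0.5
```

```bash
python3 plan.py .4873 .0405 .03 -84
```

```text
pos [0.4882 0.0408 0.0308] yaw -84.51 F [0.2 0.2 0.1] w 0.5 t 41.0
turn units total [ 0.02 -0.   -0.08]  shift cm (after turn) [-0.02 -0.09  0.08] min rows 0.0
```

Call:
step_arm(plan=[{"wx": 0, "wy": 0, "wz": 0, "tx": 0, "ty": 0, "tz": 0, "hand": 0}, {"wx": 0, "wy": 0, "wz": 0, "tx": 0, "ty": 0, "tz": 0, "hand": 0}, {"wx": 0, "wy": 0, "wz": 0, "tx": 0, "ty": 0, "tz": 0, "hand": 0}, {"wx": 0, "wy": 0, "wz": 0, "tx": 0, "ty": 0, "tz": 0, "hand": 0}, {"wx": 0, "wy": 0, "wz": 0, "tx": 0, "ty": 0, "tz": 0, "hand": 0}, {"wx": 0, "wy": 0, "wz": 0, "tx": 0, "ty": 0, "tz": 0, "hand": 0}, {"wx": 0, "wy": 0, "wz": 0, "tx": 0, "ty": 0, "tz": -1, "hand": 0}, {"wx": 0, "wy": 0, "wz": 0, "tx": 0, "ty": 0, "tz": -3, "hand": 0}, {"wx": 0, "wy": 0, "wz": -1, "tx": 0, "ty": 0, "tz": -3, "hand": 0}, {"wx": 0, "wy": 0, "wz": -1, "tx": 0, "ty": 0, "tz": -3, "hand": 0}])

```text
clock: 41.83
position: [0.4867, 0.04, 0.1311]
ee_rot: [-1.853, -2.536, 0.003]
force: [0.8, 0.1, -0.7]
width: 0.257
```

Call:
step_arm(plan=[{"wx": 0, "wy": 0, "wz": -1, "tx": 0, "ty": 0, "tz": 0, "hand": 0}, {"wx": 0, "wy": 0, "wz": -1, "tx": 0, "ty": 0, "tz": 0, "hand": 0}, {"wx": 0, "wy": 0, "wz": -1, "tx": 0, "ty": 0, "tz": 0, "hand": 0}, {"wx": 0, "wy": 0, "wz": -1, "tx": 0, "ty": 0, "tz": 0, "hand": 0}, {"wx": 0, "wy": 0, "wz": -1, "tx": 0, "ty": 0, "tz": 0, "hand": 0}, {"wx": 0, "wy": 0, "wz": -1, "tx": 0, "ty": 0, "tz": 0, "hand": 0}, {"wx": 0, "wy": 0, "wz": -1, "tx": 0, "ty": 0, "tz": 0, "hand": 0}, {"wx": 0, "wy": 0, "wz": -1, "tx": 0, "ty": 0, "tz": 0, "hand": 0}, {"wx": 0, "wy": 0, "wz": -1, "tx": 0, "ty": 0, "tz": 0, "hand": 0}, {"wx": 0, "wy": 0, "wz": -1, "tx": 0, "ty": 0, "tz": 0, "hand": 0}])

```text
clock: 42.67
position: [0.4872, 0.0403, 0.1303]
ee_rot: [0.335, 3.124, -0.001]
force: [-0.2, 0.9, -0.8]
width: 0.258
```

Call:
step_arm(plan=[{"wx": 0, "wy": 0, "wz": -1, "tx": 0, "ty": 0, "tz": 0, "hand": 0}, {"wx": 0, "wy": 0, "wz": -0.65, "tx": 0, "ty": 0, "tz": 0, "hand": 0}, {"wx": 0, "wy": 0, "wz": 0, "tx": 0, "ty": 0, "tz": 0, "hand": 0}, {"wx": 0, "wy": 0, "wz": 0, "tx": 0, "ty": -2, "tz": 0, "hand": 0}, {"wx": 0, "wy": 0, "wz": 0, "tx": 0, "ty": -4, "tz": 0, "hand": 0}, {"wx": 0, "wy": 0, "wz": 0, "tx": 0, "ty": -4, "tz": 0, "hand": 0}, {"wx": 0, "wy": 0, "wz": 0, "tx": 0, "ty": -4, "tz": 0, "hand": 0}, {"wx": 0, "wy": 0, "wz": 0, "tx": 0, "ty": -3, "tz": 0, "hand": 0}, {"wx": 0, "wy": 0, "wz": 0, "tx": 0, "ty": -1, "tz": 0, "hand": 0}, {"wx": 0, "wy": 0, "wz": 0, "tx": 0, "ty": 0, "tz": 0, "hand": 0}])

```text
clock: 43.5
position: [0.4785, -0.1428, 0.1302]
ee_rot: [0.084, 3.14, -0.002]
force: [0.0, 0.1, -0.9]
width: 0.253
```

```bash
python3 plan.py .493 -.317 .035 -2.7;  python3 -c "
from h import *
snap('wrist','w17')
"
```

```text
pos [ 0.4785 -0.1428  0.1302] yaw -3.08 F [ 0.   0.1 -0.9] w 0.253 t 43.5
turn units total [-0.01  0.   -0.06]  shift cm (after turn) [ -2.27 -17.34   9.52] min rows 4.9
```

View pics/w17.png

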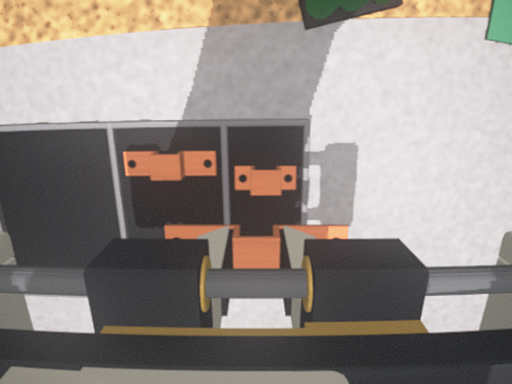

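Call:
step_arm(plan=[{"wx": 0, "wy": 0, "wz": -0.05, "tx": -0.5, "ty": -4, "tz": 0, "hand": 0}, {"wx": 0, "wy": 0, "wz": 0, "tx": -0.5, "ty": -4, "tz": 0, "hand": 0}, {"wx": 0, "wy": 0, "wz": 0, "tx": -0.5, "ty": -4, "tz": 0, "hand": 0}, {"wx": 0, "wy": 0, "wz": 0, "tx": -0.5, "ty": -3, "tz": 0, "hand": 0}, {"wx": 0, "wy": 0, "wz": 0, "tx": -0.27, "ty": -2.34, "tz": 0, "hand": 0}, {"wx": 0, "wy": 0, "wz": 0, "tx": 0, "ty": 0, "tz": 2, "hand": 0}, {"wx": 0, "wy": 0, "wz": 0, "tx": 0, "ty": 0, "tz": 3, "hand": 0}, {"wx": 0, "wy": 0, "wz": 0, "tx": 0, "ty": 0, "tz": 2, "hand": 0}, {"wx": 0, "wy": 0, "wz": 0, "tx": 0, "ty": 0, "tz": 0, "hand": 0}, {"wx": 0, "wy": 0, "wz": 0, "tx": 0, "ty": 0, "tz": 0, "hand": 0}])

```text
clock: 44.38
position: [0.4947, -0.3112, 0.0591]
ee_rot: [-0.062, -3.139, -0.003]
force: [-0.5, 0.4, -0.8]
width: 0.255
```

```bash
python3 plan.py .493 -.317 .036 -2.7;  python3 -c "
from h import *
snap('wrist','w18')
"
```

```text
pos [ 0.4947 -0.3112  0.0591] yaw -2.26 F [-0.5  0.4 -0.8] w 0.255 t 44.38
turn units total [ 0.02 -0.02  0.07]  shift cm (after turn) [ 0.15 -0.59  2.31] min rows 0.6
```

View pics/w18.png

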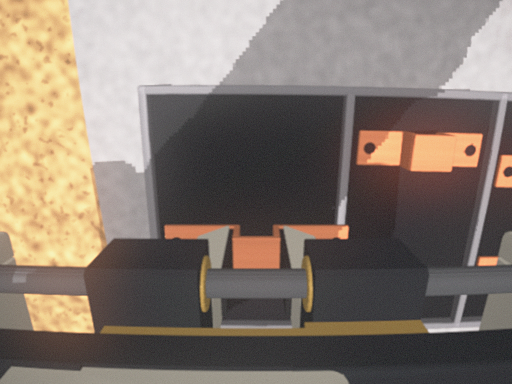

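Call:
step_arm(plan=[{"wx": 0, "wy": 0, "wz": 0.06, "tx": 0.1, "ty": -0.59, "tz": 0.3, "hand": 0}, {"wx": 0, "wy": 0, "wz": 0, "tx": 0, "ty": 0, "tz": 0.3, "hand": 0}, {"wx": 0, "wy": 0, "wz": 0, "tx": 0, "ty": 0, "tz": 0, "hand": 0}, {"wx": 0, "wy": 0, "wz": 0, "tx": 0, "ty": 0, "tz": 0, "hand": 0}, {"wx": 0, "wy": 0, "wz": 0, "tx": 0, "ty": 0, "tz": 0, "hand": 0}, {"wx": 0, "wy": 0, "wz": 0, "tx": 0, "ty": 0, "tz": 0, "hand": 0}, {"wx": 0, "wy": 0, "wz": 0, "tx": 0, "ty": 0, "tz": 0, "hand": 0}, {"wx": 0, "wy": 0, "wz": 0, "tx": 0, "ty": 0, "tz": 0, "hand": 0}, {"wx": 0, "wy": 0, "wz": 0, "tx": 0, "ty": 0, "tz": 0, "hand": 0}, {"wx": 0, "wy": 0, "wz": 0, "tx": 0, "ty": 0, "tz": 0, "hand": 0}])

```text
clock: 45.27
position: [0.4934, -0.3192, 0.0537]
ee_rot: [0.074, 3.141, 0.0]
force: [-0.9, -0.9, -0.3]
width: 0.253
```

```bash
python3 plan.py .493 -.317 .036 -2.7;  python3 -c "
from h import *
snap('wrist','w19')
"
```

```text
pos [ 0.4934 -0.3192  0.0537] yaw -2.68 F [-0.9 -0.9 -0.3] w 0.253 t 45.27
turn units total [0. 0. 0.]  shift cm (after turn) [0.05 0.21 1.77] min rows 0.4
```

View pics/w19.png

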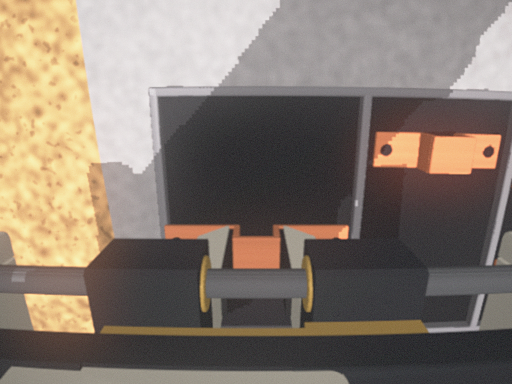

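Call:
step_arm(plan=[{"wx": 0, "wy": 0, "wz": 0, "tx": 0.05, "ty": 0.21, "tz": 0.6, "hand": 0}, {"wx": 0, "wy": 0, "wz": 0, "tx": 0, "ty": 0, "tz": 0.6, "hand": 0}, {"wx": 0, "wy": 0, "wz": 0, "tx": 0, "ty": 0, "tz": 0.4, "hand": 0}, {"wx": 0, "wy": 0, "wz": 0, "tx": 0, "ty": 0, "tz": 0.2, "hand": 0}, {"wx": 0, "wy": 0, "wz": 0, "tx": 0, "ty": 0, "tz": 0, "hand": 0}, {"wx": 0, "wy": 0, "wz": 0, "tx": 0, "ty": 0, "tz": 0, "hand": 0}, {"wx": 0, "wy": 0, "wz": 0, "tx": 0, "ty": 0, "tz": 0, "hand": 0}, {"wx": 0, "wy": 0, "wz": 0, "tx": 0, "ty": 0, "tz": 0, "hand": 0}, {"wx": 0, "wy": 0, "wz": 0, "tx": 0, "ty": 0, "tz": 0, "hand": 0}, {"wx": 0, "wy": 0, "wz": 0, "tx": 0, "ty": 0, "tz": 0, "hand": 0}])

```text
clock: 46.15
position: [0.4931, -0.3172, 0.0359]
ee_rot: [0.074, 3.14, 0.0]
force: [-0.4, -0.5, -1.0]
width: 0.255
```

```bash
python3 plan.py .493 -.317 .036 -2.7
```

```text
pos [ 0.4931 -0.3172  0.0359] yaw -2.68 F [-0.4 -0.5 -1. ] w 0.255 t 46.15
turn units total [0. 0. 0.]  shift cm (after turn) [ 0.01  0.01 -0.01] min rows 0.0
```

Call:
step_arm(plan=[{"wx": 0, "wy": 0, "wz": 0, "tx": 0, "ty": 0, "tz": 0.1, "hand": 0}, {"wx": 0, "wy": 0, "wz": 0, "tx": 0, "ty": 0, "tz": 0, "hand": 0}, {"wx": 0, "wy": 0, "wz": 0, "tx": 0, "ty": 0, "tz": 0, "hand": 0.4}, {"wx": 0, "wy": 0, "wz": 0, "tx": 0, "ty": 0, "tz": 0, "hand": 0.4}, {"wx": 0, "wy": 0, "wz": 0, "tx": 0, "ty": 0, "tz": 0, "hand": 0.4}, {"wx": 0, "wy": 0, "wz": 0, "tx": 0, "ty": 0, "tz": 0, "hand": 0.4}, {"wx": 0, "wy": 0, "wz": 0, "tx": 0, "ty": 0, "tz": -1, "hand": 0.4}, {"wx": 0, "wy": 0, "wz": 0, "tx": 0, "ty": 0, "tz": -3, "hand": 0.4}, {"wx": 0, "wy": 0, "wz": 0, "tx": 0, "ty": 0, "tz": -3, "hand": 0.4}, {"wx": 0, "wy": 0, "wz": 0, "tx": 0, "ty": 0, "tz": -3, "hand": 0.4}])

```text
clock: 46.98
position: [0.4925, -0.3171, 0.1364]
ee_rot: [-0.074, -3.14, -0.0]
force: [1.5, -0.6, 0.8]
width: 0.403
```

```bash
python3 plan.py .64 .05 .2 -81;  python3 -c "
from h import *
print(arm.observe()['joints'].round(2))
"
```

```text
pos [ 0.4925 -0.3171  0.1364] yaw -2.7 F [ 1.5 -0.6  0.8] w 0.403 t 46.98
turn units total [-0.000e+00 -1.000e-02  1.305e+01]  shift cm (after turn) [33.95 20.31 -6.36] min rows 9.8
[ 0.2   0.51  0.4   1.82 -0.25  0.86  2.24]
```

Call:
step_arm(plan=[{"wx": 0, "wy": 0, "wz": 1, "tx": 0, "ty": 0, "tz": -1, "hand": 0.6}, {"wx": 0, "wy": 0, "wz": 1, "tx": 0, "ty": 0, "tz": -1, "hand": 0.6}, {"wx": 0, "wy": 0, "wz": 1, "tx": 0, "ty": 0, "tz": -1, "hand": 0.6}, {"wx": 0, "wy": 0, "wz": 1, "tx": 0, "ty": 0, "tz": -1, "hand": 0.6}, {"wx": 0, "wy": 0, "wz": 1, "tx": 0, "ty": 0, "tz": -1, "hand": 0.6}, {"wx": 0, "wy": 0, "wz": 1, "tx": 0, "ty": 0, "tz": -1, "hand": 0.6}, {"wx": 0, "wy": 0, "wz": 1, "tx": 0, "ty": 0, "tz": 0, "hand": 0.6}, {"wx": 0, "wy": 0, "wz": 1, "tx": 0, "ty": 0, "tz": 0, "hand": 0.6}, {"wx": 0, "wy": 0, "wz": 1, "tx": 0, "ty": 0, "tz": 0, "hand": 0.6}, {"wx": 0, "wy": 0, "wz": 1, "tx": 0, "ty": 0, "tz": 0, "hand": 0.6}])

```text
clock: 47.82
position: [0.493, -0.317, 0.1956]
ee_rot: [1.641, 2.678, 0.001]
force: [-0.2, 0.2, -0.4]
width: 0.603
```

Call:
step_arm(plan=[{"wx": 0, "wy": 0, "wz": 1, "tx": 0, "ty": 0, "tz": 0, "hand": 0.6}, {"wx": 0, "wy": 0, "wz": 1, "tx": 0, "ty": 0, "tz": 0, "hand": 0.6}, {"wx": 0, "wy": 0, "wz": 1, "tx": 0, "ty": 0, "tz": 0, "hand": 0.6}, {"wx": 0, "wy": 0, "wz": 0, "tx": 3.4, "ty": 1.9, "tz": 0, "hand": 0.6}, {"wx": 0, "wy": 0, "wz": 0, "tx": 3.4, "ty": 1.9, "tz": 0, "hand": 0.6}, {"wx": 0, "wy": 0, "wz": 0, "tx": 3.4, "ty": 1.9, "tz": 0, "hand": 0.6}, {"wx": 0, "wy": 0, "wz": 0, "tx": 3.4, "ty": 1.9, "tz": 0, "hand": 0.6}, {"wx": 0, "wy": 0, "wz": 0, "tx": 3.4, "ty": 1.9, "tz": 0, "hand": 0.6}, {"wx": 0, "wy": 0, "wz": 0, "tx": 3.4, "ty": 1.9, "tz": 0, "hand": 0.6}, {"wx": 0, "wy": 0, "wz": 0, "tx": 3.4, "ty": 1.9, "tz": 0, "hand": 0.6}])

```text
clock: 48.65
position: [0.586, -0.0586, 0.1957]
ee_rot: [2.034, 2.395, 0.002]
force: [1.0, -0.2, -0.5]
width: 0.601
```

Call:
step_arm(plan=[{"wx": 0, "wy": 0, "wz": 0, "tx": 3.4, "ty": 1.9, "tz": 0, "hand": 0.6}, {"wx": 0, "wy": 0, "wz": 0, "tx": 3.4, "ty": 1.9, "tz": 0, "hand": 0.6}, {"wx": 0, "wy": 0, "wz": 0, "tx": 3.4, "ty": 1.9, "tz": 0, "hand": 0.6}, {"wx": 0, "wy": 0, "wz": 0, "tx": 3.4, "ty": 1.9, "tz": 0, "hand": 0.6}, {"wx": 0, "wy": 0, "wz": 0, "tx": 0, "ty": 0, "tz": 0, "hand": 0.6}, {"wx": 0, "wy": 0, "wz": 0, "tx": 0, "ty": 0, "tz": 0, "hand": 0.6}, {"wx": 0, "wy": 0, "wz": 0, "tx": 0, "ty": 0, "tz": 0, "hand": 0.6}, {"wx": 0, "wy": 0, "wz": 0, "tx": 0, "ty": 0, "tz": 0, "hand": 0.6}, {"wx": 0, "wy": 0, "wz": 0, "tx": 0, "ty": 0, "tz": 0, "hand": 0.6}, {"wx": 0, "wy": 0, "wz": 0, "tx": 0, "ty": 0, "tz": 0, "hand": 0.6}])

```text
clock: 49.48
position: [0.6385, 0.0844, 0.1952]
ee_rot: [2.036, 2.392, 0.001]
force: [-0.6, 0.1, 0.3]
width: 0.602
```

```bash
python3 plan.py .64 .085 .2 -81;  python3 -c "
from h import *
snap('wrist','w20');snap('top','t20')
"
```

```text
pos [0.6385 0.0844 0.1952] yaw -80.81 F [-0.6  0.1  0.3] w 0.602 t 49.48
turn units total [ 0.   -0.    0.03]  shift cm (after turn) [ 0.04  0.16 -0.48] min rows 0.1
```

View pics/w20.png

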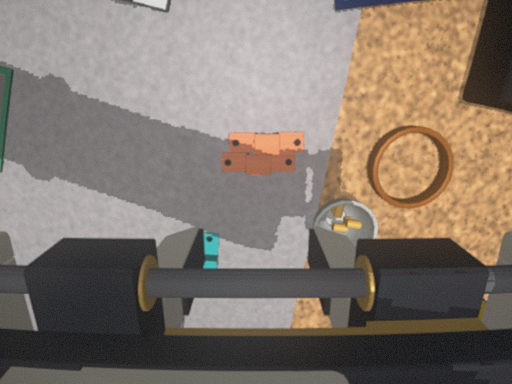

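```bash
python3 - <<'E'
from h import *
im,d,c=load('w20');P=pts(d,c); C=-c['R'].T@c['t'];D=P-C
hsv=cv2.cvtColor(im,cv2.COLOR_RGB2HSV); m=cv2.inRange(hsv,(3,90,60),(17,255,255))>0
m[:,:210]=0;m[:,315:]=0;m[:120]=0;m[185:]=0
k=m&(P[...,2]>.0155)&(P[...,2]<.022); q=D[k]; Q=((C+q*((.018-C[2])/q[:,2])[:,None])[:,:2]*1000).astype(np.float32)
_,l,ce=cv2.kmeans(Q,2,None,(3,50,.01),5,cv2.KMEANS_PP_CENTERS)
for i in range(2): print(ce[i],cv2.minAreaRect(Q[l[:,0]==i]))
print(P[m][:,2].max())
z=P[125:180,215:310,2]*1000; print(z[::4,::5].round(0).astype(int))
cv2.imwrite('pics/w20z.png',cv2.resize(im[115:190,205:320,::-1],None,fx=6,fy=6,interpolation=cv2.INTER_CUBIC))
E
```

```text
[638.7135    96.192856] ((638.6721801757812, 97.88594055175781), (22.620868682861328, 22.808794021606445), 9.21804428100586)
[644.14215 117.33214] ((643.9240112304688, 115.96987915039062), (23.145023345947266, 23.04132080078125), 10.230713844299316)
0.3319582658019106
[[ 0  2  1  2  2  2  2  1  2  2  0  2  2  3  1  3  2  2  2]
 [ 1  2  1  1  1  0  1  1  2  1  1  2  2  1  1  2  2  1  1]
 [ 2  3  3  4  3  4  4  3 15  2  1  0  8  3  3  3  3  3  1]
 [ 0  2  2  5  4  4  3  3 20 18 18 18 18  3  4  4  3  5  2]
 [ 2  1  1  5  4  5  5  4 20 18 20 20 19  5  3  4  5  4  1]
 [ 2  2  3  3  3  3  4  3 19 20 19 18 17  4  3  4  3  4  1]
 [ 1  0  1  3  4  3  3  4 19 18 18 18 19  5  5  5  4  4  2]
 [ 2  1  3  3  3  3  4  1 19 18 19 20 19  5  2  4  2  1  2]
 [ 2  2  5  4  4  5  4 18 19 19 18  3  4  4  4  3  1  2  1]
 [ 1  2  5  4  3  3  4 17 19 19 18  4  4  5  4  3  1  2  2]
 [ 2  1  2  4  4  3  3 19 18 18 19  5  4  4  3  4  3  1  3]
 [ 0  1  3  4  3  4  4 20 19 18 19  4  3  4  5  4  2  2  0]
 [ 2  3  1  1  1  3  3 18 19 18 20  1  2  2  1  0  1  2  2]
 [ 2  1  2  2  0  2  1  2  1  2  2  1  3  1  2  1  2  2  3]]
```

View pics/w20z.png

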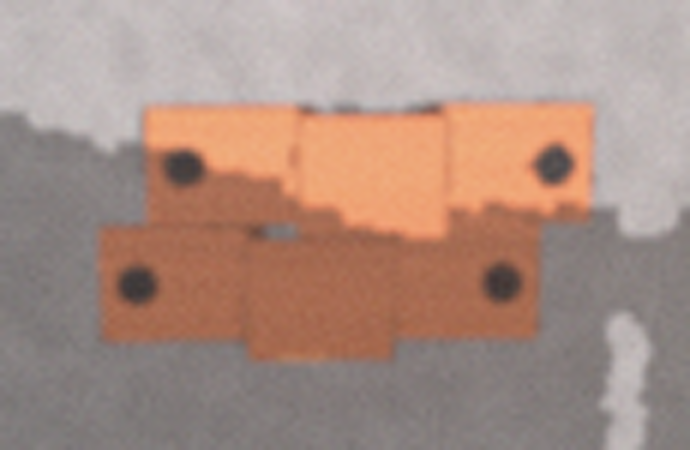

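```bash
python3 plan.py .639 .0933 .03 -80.6
```

```text
pos [0.6386 0.0849 0.195 ] yaw -80.76 F [-0.3  0.1 -0.1] w 0.601 t 49.58
turn units total [ 0.   -0.   -0.03]  shift cm (after turn) [ 0.82  0.18 16.5 ] min rows 4.0
```

Call:
step_arm(plan=[{"wx": 0, "wy": 0, "wz": -0.03, "tx": 0.82, "ty": 0.15, "tz": 2, "hand": 0.55}, {"wx": 0, "wy": 0, "wz": 0, "tx": 0, "ty": 0, "tz": 3, "hand": 0.55}, {"wx": 0, "wy": 0, "wz": 0, "tx": 0, "ty": 0, "tz": 3, "hand": 0.55}, {"wx": 0, "wy": 0, "wz": 0, "tx": 0, "ty": 0, "tz": 3, "hand": 0.55}, {"wx": 0, "wy": 0, "wz": 0, "tx": 0, "ty": 0, "tz": 1.5, "hand": 0.55}, {"wx": 0, "wy": 0, "wz": 0, "tx": 0, "ty": 0, "tz": 0, "hand": 0.55}, {"wx": 0, "wy": 0, "wz": 0, "tx": 0, "ty": 0, "tz": 0, "hand": 0.55}, {"wx": 0, "wy": 0, "wz": 0, "tx": 0, "ty": 0, "tz": 0, "hand": 0.55}, {"wx": 0, "wy": 0, "wz": 0, "tx": 0, "ty": 0, "tz": 0, "hand": 0.55}, {"wx": 0, "wy": 0, "wz": 0, "tx": 0, "ty": 0, "tz": 0, "hand": 0.55}])

```text
clock: 50.42
position: [0.6397, 0.0942, 0.0713]
ee_rot: [2.029, 2.397, 0.003]
force: [-0.6, -0.3, -0.3]
width: 0.549
```

```bash
python3 plan.py .639 .0933 .03 -80.6;  python3 -c "
from h import *
snap('wrist','w21')
"
```

```text
pos [0.6397 0.0942 0.0713] yaw -80.5 F [-0.6 -0.3 -0.3] w 0.549 t 50.42
turn units total [ 0.02 -0.    0.02]  shift cm (after turn) [-0.08 -0.09  4.13] min rows 1.0
```

View pics/w21.png

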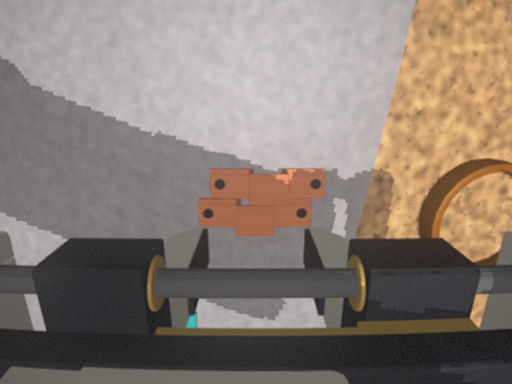

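```bash
python3 - <<'E'
from h import *
im,d,c=load('top0');P=pts(d,c)
k=(P[...,0]>.65)&(P[...,0]<.78)&(P[...,1]>0)&(P[...,1]<.1)&(P[...,2]>.015)&(d>0)
print(P[k].min(0),P[k].max(0))
im,d,c=load('w20');P=pts(d,c);print(np.percentile(P[200:235,320:375,2],[50,90,99]))
E
```

```text
[0.69774169 0.02070062 0.01508489] [0.77902576 0.09831432 0.04948119]
[0.02295281 0.04575546 0.18456854]
```

Call:
step_arm(plan=[{"wx": 0, "wy": 0, "wz": 0, "tx": -0.06, "ty": -0.06, "tz": 1.2, "hand": 0.55}, {"wx": 0, "wy": 0, "wz": 0, "tx": 0, "ty": 0, "tz": 1.2, "hand": 0.55}, {"wx": 0, "wy": 0, "wz": 0, "tx": 0, "ty": 0, "tz": 1, "hand": 0.55}, {"wx": 0, "wy": 0, "wz": 0, "tx": 0, "ty": 0, "tz": 0.6, "hand": 0.55}, {"wx": 0, "wy": 0, "wz": 0, "tx": 0, "ty": 0, "tz": 0.1, "hand": 0.55}, {"wx": 0, "wy": 0, "wz": 0, "tx": 0, "ty": 0, "tz": 0, "hand": 0.55}, {"wx": 0, "wy": 0, "wz": 0, "tx": 0, "ty": 0, "tz": 0, "hand": 0.4}, {"wx": 0, "wy": 0, "wz": 0, "tx": 0, "ty": 0, "tz": 0, "hand": 0.4}, {"wx": 0, "wy": 0, "wz": 0, "tx": 0, "ty": 0, "tz": 0, "hand": 0.3}, {"wx": 0, "wy": 0, "wz": 0, "tx": 0, "ty": 0, "tz": 0, "hand": 0.3}])

```text
clock: 51.3
position: [0.6386, 0.0935, 0.0292]
ee_rot: [2.03, 2.398, 0.001]
force: [-0.1, -0.5, -0.1]
width: 0.323
```

```bash
python3 plan.py .639 .0933 .03 -80.6;  python3 -c "
from h import *
snap('wrist','w22')
"
```

```text
pos [0.6386 0.0935 0.0292] yaw -80.5 F [-0.1 -0.5 -0.1] w 0.323 t 51.3
turn units total [ 0.01 -0.    0.02]  shift cm (after turn) [-0.03  0.04 -0.08] min rows 0.0
```

View pics/w22.png

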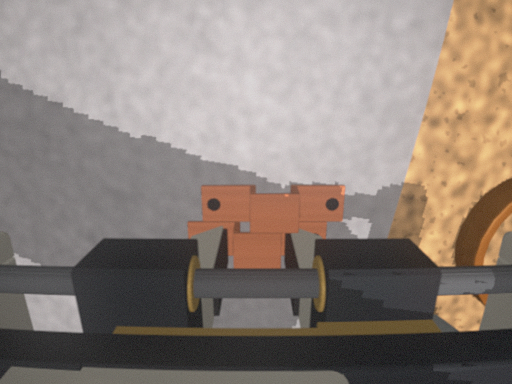

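Clear of the neighbour. Close and lift, then turn back.

Call:
step_arm(plan=[{"wx": 0, "wy": 0, "wz": 0, "tx": 0, "ty": 0, "tz": 0, "hand": 0}, {"wx": 0, "wy": 0, "wz": 0, "tx": 0, "ty": 0, "tz": 0, "hand": 0}, {"wx": 0, "wy": 0, "wz": 0, "tx": 0, "ty": 0, "tz": 0, "hand": 0}, {"wx": 0, "wy": 0, "wz": 0, "tx": 0, "ty": 0, "tz": 0, "hand": 0}, {"wx": 0, "wy": 0, "wz": 0, "tx": 0, "ty": 0, "tz": -0.5, "hand": 0}, {"wx": 0, "wy": 0, "wz": 0, "tx": 0, "ty": 0, "tz": -1.5, "hand": 0}, {"wx": 0, "wy": 0, "wz": 0, "tx": 0, "ty": 0, "tz": -3, "hand": 0}, {"wx": 0, "wy": 0, "wz": 0, "tx": 0, "ty": 0, "tz": -3, "hand": 0}, {"wx": 0, "wy": 0, "wz": -1, "tx": 0, "ty": 0, "tz": -3, "hand": 0}, {"wx": 0, "wy": 0, "wz": -1, "tx": 0, "ty": 0, "tz": -1, "hand": 0}], force=35)

```text
clock: 52.18
position: [0.6403, 0.0928, 0.1543]
ee_rot: [1.761, 2.596, 0.005]
force: [1.4, 0.2, -0.7]
width: 0.259
```

Call:
step_arm(plan=[{"wx": 0, "wy": 0, "wz": -1, "tx": 0, "ty": 0, "tz": 0, "hand": 0}, {"wx": 0, "wy": 0, "wz": -1, "tx": 0, "ty": 0, "tz": 0, "hand": 0}, {"wx": 0, "wy": 0, "wz": -1, "tx": 0, "ty": 0, "tz": 0, "hand": 0}, {"wx": 0, "wy": 0, "wz": -1, "tx": 0, "ty": 0, "tz": 0, "hand": 0}, {"wx": 0, "wy": 0, "wz": -1, "tx": 0, "ty": 0, "tz": 0, "hand": 0}, {"wx": 0, "wy": 0, "wz": -1, "tx": 0, "ty": 0, "tz": 0, "hand": 0}, {"wx": 0, "wy": 0, "wz": -1, "tx": 0, "ty": 0, "tz": 0, "hand": 0}, {"wx": 0, "wy": 0, "wz": -1, "tx": 0, "ty": 0, "tz": 0, "hand": 0}, {"wx": 0, "wy": 0, "wz": -1, "tx": 0, "ty": 0, "tz": 0, "hand": 0}, {"wx": 0, "wy": 0, "wz": -1, "tx": 0, "ty": 0, "tz": 0, "hand": 0}])

```text
clock: 53.02
position: [0.6384, 0.0929, 0.1501]
ee_rot: [0.226, 3.133, -0.001]
force: [-0.5, -0.4, 0.1]
width: 0.258
```

```bash
python3 plan.py .498 -.2145 .035 -2.7;  python3 -c "
from h import *
snap('wrist','w23')
"
```

```text
pos [0.6384 0.0929 0.1501] yaw -8.24 F [-0.5 -0.4  0.1] w 0.258 t 53.02
turn units total [-0.    0.01 -0.92]  shift cm (after turn) [ 12.57 -31.37  11.51] min rows 8.7
```

View pics/w23.png

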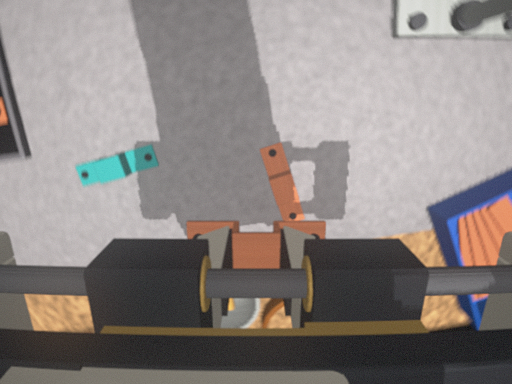

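Call:
step_arm(plan=[{"wx": 0, "wy": 0, "wz": -0.92, "tx": 0, "ty": 0, "tz": 0, "hand": 0}, {"wx": 0, "wy": 0, "wz": 0, "tx": 1.2, "ty": -3, "tz": 0, "hand": 0}, {"wx": 0, "wy": 0, "wz": 0, "tx": 1.4, "ty": -3.5, "tz": 0, "hand": 0}, {"wx": 0, "wy": 0, "wz": 0, "tx": 1.4, "ty": -3.5, "tz": 0, "hand": 0}, {"wx": 0, "wy": 0, "wz": 0, "tx": 1.4, "ty": -3.5, "tz": 0, "hand": 0}, {"wx": 0, "wy": 0, "wz": 0, "tx": 1.4, "ty": -3.5, "tz": 0, "hand": 0}, {"wx": 0, "wy": 0, "wz": 0, "tx": 1.4, "ty": -3.5, "tz": 0, "hand": 0}, {"wx": 0, "wy": 0, "wz": 0, "tx": 1.4, "ty": -3.5, "tz": 0, "hand": 0}, {"wx": 0, "wy": 0, "wz": 0, "tx": 1.4, "ty": -3.5, "tz": 0, "hand": 0}, {"wx": 0, "wy": 0, "wz": 0, "tx": 1.2, "ty": -3, "tz": 0, "hand": 0}])

```text
clock: 53.9
position: [0.499, -0.2076, 0.1498]
ee_rot: [0.089, 3.14, -0.001]
force: [0.8, -0.6, -1.4]
width: 0.258
```

Call:
step_arm(plan=[{"wx": 0, "wy": 0, "wz": 0, "tx": 0.37, "ty": -0.87, "tz": 0, "hand": 0}, {"wx": 0, "wy": 0, "wz": 0, "tx": 0, "ty": 0, "tz": 2.5, "hand": 0}, {"wx": 0, "wy": 0, "wz": 0, "tx": 0, "ty": 0, "tz": 3, "hand": 0}, {"wx": 0, "wy": 0, "wz": 0, "tx": 0, "ty": 0, "tz": 2, "hand": 0}, {"wx": 0, "wy": 0, "wz": 0, "tx": 0, "ty": 0, "tz": 1.5, "hand": 0}, {"wx": 0, "wy": 0, "wz": 0, "tx": 0, "ty": 0, "tz": 0, "hand": 0}, {"wx": 0, "wy": 0, "wz": 0, "tx": 0, "ty": 0, "tz": 0, "hand": 0}, {"wx": 0, "wy": 0, "wz": 0, "tx": 0, "ty": 0, "tz": 0, "hand": 0}, {"wx": 0, "wy": 0, "wz": 0, "tx": 0, "ty": 0, "tz": 0, "hand": 0}, {"wx": 0, "wy": 0, "wz": 0, "tx": 0, "ty": 0, "tz": 0, "hand": 0}])

```text
clock: 54.73
position: [0.4972, -0.2135, 0.06]
ee_rot: [0.082, 3.139, -0.0]
force: [0.3, 0.0, -0.5]
width: 0.257
```

```bash
python3 plan.py .498 -.2145 .034 -2.7;  python3 -c "
from h import *
snap('wrist','w24')
"
```

```text
pos [ 0.4972 -0.2135  0.06  ] yaw -3.0 F [ 0.3  0.  -0.5] w 0.257 t 54.73
turn units total [-0.    0.02 -0.05]  shift cm (after turn) [-0.08 -0.1   2.6 ] min rows 0.6
```

View pics/w24.png

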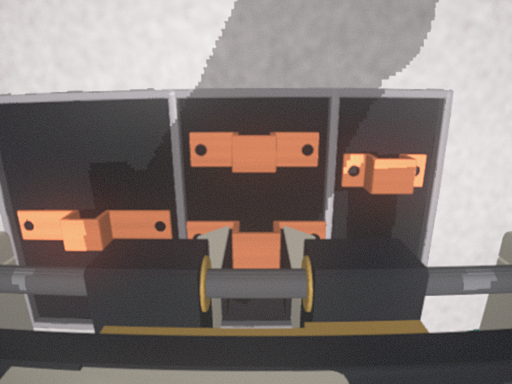

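Call:
step_arm(plan=[{"wx": 0, "wy": 0, "wz": -0.05, "tx": -0.08, "ty": -0.1, "tz": 0.9, "hand": 0}, {"wx": 0, "wy": 0, "wz": 0, "tx": 0, "ty": 0, "tz": 0.8, "hand": 0}, {"wx": 0, "wy": 0, "wz": 0, "tx": 0, "ty": 0, "tz": 0.6, "hand": 0}, {"wx": 0, "wy": 0, "wz": 0, "tx": 0, "ty": 0, "tz": 0.25, "hand": 0}, {"wx": 0, "wy": 0, "wz": 0, "tx": 0, "ty": 0, "tz": 0, "hand": 0}, {"wx": 0, "wy": 0, "wz": 0, "tx": 0, "ty": 0, "tz": 0, "hand": 0}, {"wx": 0, "wy": 0, "wz": 0, "tx": 0, "ty": 0, "tz": 0, "hand": 0}, {"wx": 0, "wy": 0, "wz": 0, "tx": 0, "ty": 0, "tz": 0, "hand": 0}, {"wx": 0, "wy": 0, "wz": 0, "tx": 0, "ty": 0, "tz": 0, "hand": 0.4}, {"wx": 0, "wy": 0, "wz": 0, "tx": 0, "ty": 0, "tz": 0, "hand": 0.4}])

```text
clock: 55.62
position: [0.497, -0.2143, 0.0329]
ee_rot: [-0.074, -3.14, -0.0]
force: [0.8, -0.3, -0.1]
width: 0.352
```

Call:
step_arm(plan=[{"wx": 0, "wy": 0, "wz": 0, "tx": 0, "ty": 0, "tz": 0, "hand": 0.4}, {"wx": 0, "wy": 0, "wz": 0, "tx": 0, "ty": 0, "tz": 0, "hand": 0.4}, {"wx": 0, "wy": 0, "wz": 0, "tx": 0, "ty": 0, "tz": -1, "hand": 0.4}, {"wx": 0, "wy": 0, "wz": 0, "tx": 0, "ty": 0, "tz": -2, "hand": 0.4}, {"wx": 0, "wy": 0, "wz": 0, "tx": 0, "ty": 0, "tz": -3, "hand": 0.4}, {"wx": 0, "wy": 0, "wz": 1, "tx": 0, "ty": 0, "tz": -3, "hand": 0.6}, {"wx": 0, "wy": 0, "wz": 1, "tx": 0, "ty": 0, "tz": -3, "hand": 0.6}, {"wx": 0, "wy": 0, "wz": 1, "tx": 0, "ty": 0, "tz": -3, "hand": 0.6}, {"wx": 0, "wy": 0, "wz": 1, "tx": 0, "ty": 0, "tz": 0, "hand": 0.6}, {"wx": 0, "wy": 0, "wz": 1, "tx": 0, "ty": 0, "tz": 0, "hand": 0.6}])

```text
clock: 56.45
position: [0.4983, -0.2148, 0.1861]
ee_rot: [0.89, 3.008, 0.001]
force: [-0.9, -0.9, -1.2]
width: 0.597
```

Call:
step_arm(plan=[{"wx": 0, "wy": 0, "wz": 1, "tx": 0, "ty": 0, "tz": 0, "hand": 0.6}, {"wx": 0, "wy": 0, "wz": 1, "tx": 0, "ty": 0, "tz": 0, "hand": 0.6}, {"wx": 0, "wy": 0, "wz": 1, "tx": 0, "ty": 0, "tz": 0, "hand": 0.6}, {"wx": 0, "wy": 0, "wz": 1, "tx": 0, "ty": 0, "tz": 0, "hand": 0.6}, {"wx": 0, "wy": 0, "wz": 1, "tx": 0, "ty": 0, "tz": 0, "hand": 0.6}, {"wx": 0, "wy": 0, "wz": 1, "tx": 0, "ty": 0, "tz": 0, "hand": 0.6}, {"wx": 0, "wy": 0, "wz": 1, "tx": 0, "ty": 0, "tz": 0, "hand": 0.6}, {"wx": 0, "wy": 0, "wz": 0.9, "tx": 0, "ty": 0, "tz": 0, "hand": 0.6}, {"wx": 0, "wy": 0, "wz": 0, "tx": 0, "ty": 0, "tz": 0, "hand": 0.6}, {"wx": 0, "wy": 0, "wz": 0, "tx": 0, "ty": 0, "tz": 0, "hand": 0.6}])

```text
clock: 57.28
position: [0.4972, -0.2142, 0.1836]
ee_rot: [2.017, 2.408, 0.0]
force: [-0.2, 0.4, 1.2]
width: 0.601
```

```bash
python3 plan.py .643 .095 .17 -80.3
```

```text
pos [ 0.4972 -0.2142  0.1836] yaw -79.91 F [-0.2  0.4  1.2] w 0.601 t 57.28
turn units total [ 0.   -0.    0.07]  shift cm (after turn) [28.02 19.58  1.36] min rows 8.3
```

Call:
step_arm(plan=[{"wx": 0, "wy": 0, "wz": 0.07, "tx": 2, "ty": 1.5, "tz": 0, "hand": 0.6}, {"wx": 0, "wy": 0, "wz": 0, "tx": 3, "ty": 2.1, "tz": 0, "hand": 0.6}, {"wx": 0, "wy": 0, "wz": 0, "tx": 3.2, "ty": 2.2, "tz": 0, "hand": 0.6}, {"wx": 0, "wy": 0, "wz": 0, "tx": 3.2, "ty": 2.2, "tz": 0, "hand": 0.6}, {"wx": 0, "wy": 0, "wz": 0, "tx": 3.3, "ty": 2.3, "tz": 0, "hand": 0.6}, {"wx": 0, "wy": 0, "wz": 0, "tx": 3.3, "ty": 2.3, "tz": 0, "hand": 0.6}, {"wx": 0, "wy": 0, "wz": 0, "tx": 3.3, "ty": 2.3, "tz": 0, "hand": 0.6}, {"wx": 0, "wy": 0, "wz": 0, "tx": 3.3, "ty": 2.3, "tz": 0.4, "hand": 0.6}, {"wx": 0, "wy": 0, "wz": 0, "tx": 2.5, "ty": 1.8, "tz": 0.5, "hand": 0.6}, {"wx": 0, "wy": 0, "wz": 0, "tx": 0.9, "ty": 0.6, "tz": 0.4, "hand": 0.6}])

```text
clock: 58.12
position: [0.6455, 0.1011, 0.1695]
ee_rot: [-2.016, -2.407, -0.003]
force: [-1.0, 0.5, 0.3]
width: 0.603
```

Call:
step_arm(plan=[{"wx": 0, "wy": 0, "wz": 0, "tx": 0, "ty": 0, "tz": 0, "hand": 0.6}, {"wx": 0, "wy": 0, "wz": 0, "tx": 0, "ty": 0, "tz": 0, "hand": 0.6}, {"wx": 0, "wy": 0, "wz": 0, "tx": 0, "ty": 0, "tz": 0, "hand": 0.6}, {"wx": 0, "wy": 0, "wz": 0, "tx": 0, "ty": 0, "tz": 0, "hand": 0.6}, {"wx": 0, "wy": 0, "wz": 0, "tx": 0, "ty": 0, "tz": 0, "hand": 0.6}, {"wx": 0, "wy": 0, "wz": 0, "tx": 0, "ty": 0, "tz": 0, "hand": 0.6}, {"wx": 0, "wy": 0, "wz": 0, "tx": 0, "ty": 0, "tz": 0, "hand": 0.6}, {"wx": 0, "wy": 0, "wz": 0, "tx": 0, "ty": 0, "tz": 0, "hand": 0.6}, {"wx": 0, "wy": 0, "wz": 0, "tx": 0, "ty": 0, "tz": 0, "hand": 0.6}, {"wx": 0, "wy": 0, "wz": 0, "tx": 0, "ty": 0, "tz": 0, "hand": 0.6}])

```text
clock: 58.95
position: [0.6441, 0.0942, 0.1703]
ee_rot: [-2.03, -2.398, -0.0]
force: [-0.2, 0.3, 0.5]
width: 0.603
```

```bash
python3 -c "
from h import *
snap('wrist','w25'); hump('w25',260,165)
"; python3 plan.py .6435 .1168 .03 -80.3
```

```text
px [259. 156.] humptop [array([643.8, 117.9]), array([23.4, 19.9]), 9.5] mean [643.8 117.7] z 0.0187 all [array([644.5, 115.7]), array([74.3, 21.9]), 9.5]
pos [0.6441 0.0943 0.1703] yaw -80.49 F [-0.2 -0.4 -0.9] w 0.601 t 59.0
turn units total [ 0.   -0.   -0.03]  shift cm (after turn) [ 2.23  0.32 14.03] min rows 3.5
```

View pics/w25.png

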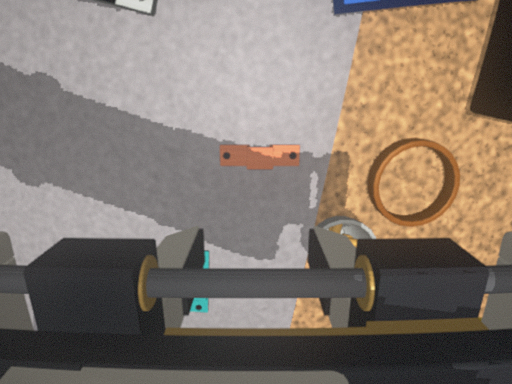

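Call:
step_arm(plan=[{"wx": 0, "wy": 0, "wz": 0, "tx": 2.27, "ty": 0.3, "tz": 1, "hand": 0.55}, {"wx": 0, "wy": 0, "wz": 0, "tx": 0, "ty": 0, "tz": 3, "hand": 0.55}, {"wx": 0, "wy": 0, "wz": 0, "tx": 0, "ty": 0, "tz": 3, "hand": 0.55}, {"wx": 0, "wy": 0, "wz": 0, "tx": 0, "ty": 0, "tz": 2.5, "hand": 0.55}, {"wx": 0, "wy": 0, "wz": 0, "tx": 0, "ty": 0, "tz": 2, "hand": 0.55}, {"wx": 0, "wy": 0, "wz": 0, "tx": 0, "ty": 0, "tz": 1.5, "hand": 0.55}, {"wx": 0, "wy": 0, "wz": 0, "tx": 0, "ty": 0, "tz": 1, "hand": 0.55}, {"wx": 0, "wy": 0, "wz": 0, "tx": 0, "ty": 0, "tz": 0, "hand": 0.55}, {"wx": 0, "wy": 0, "wz": 0, "tx": 0, "ty": 0, "tz": 0, "hand": 0.55}, {"wx": 0, "wy": 0, "wz": 0, "tx": 0, "ty": 0, "tz": 0, "hand": 0.4}])

```text
clock: 59.83
position: [0.6443, 0.117, 0.0315]
ee_rot: [2.029, 2.397, 0.002]
force: [-0.3, -0.2, -1.2]
width: 0.516
```

```bash
python3 plan.py .6435 .1173 .03 -80.3
```

```text
pos [0.6443 0.117  0.0315] yaw -80.51 F [-0.3 -0.2 -1.2] w 0.516 t 59.83
turn units total [ 0.02 -0.   -0.04]  shift cm (after turn) [ 0.04 -0.07  0.15] min rows 0.0
```

Call:
step_arm(plan=[{"wx": 0, "wy": 0, "wz": 0, "tx": 0, "ty": 0, "tz": 0.15, "hand": 0}, {"wx": 0, "wy": 0, "wz": 0, "tx": 0, "ty": 0, "tz": 0, "hand": 0}, {"wx": 0, "wy": 0, "wz": 0, "tx": 0, "ty": 0, "tz": 0, "hand": 0}, {"wx": 0, "wy": 0, "wz": 0, "tx": 0, "ty": 0, "tz": 0, "hand": 0}, {"wx": 0, "wy": 0, "wz": 0, "tx": 0, "ty": 0, "tz": 0, "hand": 0}, {"wx": 0, "wy": 0, "wz": 0, "tx": 0, "ty": 0, "tz": 0, "hand": 0}, {"wx": 0, "wy": 0, "wz": 0, "tx": 0, "ty": 0, "tz": -1, "hand": 0}, {"wx": 0, "wy": 0, "wz": 0, "tx": 0, "ty": 0, "tz": -3, "hand": 0}, {"wx": 0, "wy": 0, "wz": -1, "tx": 0, "ty": 0, "tz": -3, "hand": 0}, {"wx": 0, "wy": 0, "wz": -1, "tx": 0, "ty": 0, "tz": -3, "hand": 0}])

```text
clock: 60.67
position: [0.6429, 0.1168, 0.13]
ee_rot: [-1.763, -2.6, 0.003]
force: [-0.2, 0.7, -0.5]
width: 0.261
```

Call:
step_arm(plan=[{"wx": 0, "wy": 0, "wz": -1, "tx": 0, "ty": 0, "tz": -1, "hand": 0}, {"wx": 0, "wy": 0, "wz": -1, "tx": 0, "ty": 0, "tz": 0, "hand": 0}, {"wx": 0, "wy": 0, "wz": -1, "tx": 0, "ty": 0, "tz": 0, "hand": 0}, {"wx": 0, "wy": 0, "wz": -1, "tx": 0, "ty": 0, "tz": 0, "hand": 0}, {"wx": 0, "wy": 0, "wz": -1, "tx": 0, "ty": 0, "tz": 0, "hand": 0}, {"wx": 0, "wy": 0, "wz": -1, "tx": 0, "ty": 0, "tz": 0, "hand": 0}, {"wx": 0, "wy": 0, "wz": -1, "tx": 0, "ty": 0, "tz": 0, "hand": 0}, {"wx": 0, "wy": 0, "wz": -1, "tx": 0, "ty": 0, "tz": 0, "hand": 0}, {"wx": 0, "wy": 0, "wz": -1, "tx": 0, "ty": 0, "tz": 0, "hand": 0}, {"wx": 0, "wy": 0, "wz": -1, "tx": 0, "ty": 0, "tz": 0, "hand": 0}])

```text
clock: 61.5
position: [0.6433, 0.1167, 0.1393]
ee_rot: [0.226, 3.133, -0.001]
force: [-0.6, 0.1, -0.3]
width: 0.256
```

```bash
python3 plan.py .543 -.2166 .034 -2.7;  python3 -c "
from h import *
snap('wrist','w26')
"
```

```text
pos [0.6433 0.1167 0.1393] yaw -8.23 F [-0.6  0.1 -0.3] w 0.256 t 61.5
turn units total [-0.    0.   -0.92]  shift cm (after turn) [  8.45 -33.77  10.53] min rows 8.9
```

View pics/w26.png

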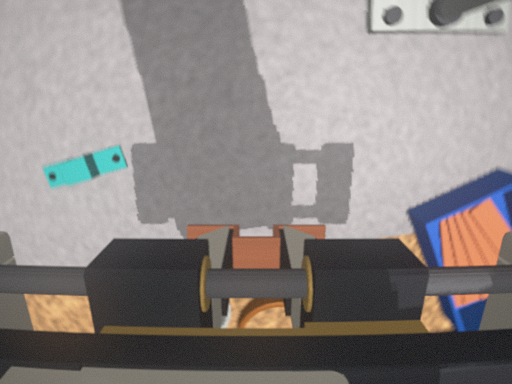

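Call:
step_arm(plan=[{"wx": 0, "wy": 0, "wz": -0.92, "tx": 0, "ty": 0, "tz": 0, "hand": 0}, {"wx": 0, "wy": 0, "wz": 0, "tx": 0.8, "ty": -3.2, "tz": 0, "hand": 0}, {"wx": 0, "wy": 0, "wz": 0, "tx": 0.95, "ty": -3.8, "tz": 0, "hand": 0}, {"wx": 0, "wy": 0, "wz": 0, "tx": 0.95, "ty": -3.8, "tz": 0, "hand": 0}, {"wx": 0, "wy": 0, "wz": 0, "tx": 0.95, "ty": -3.8, "tz": 0, "hand": 0}, {"wx": 0, "wy": 0, "wz": 0, "tx": 0.95, "ty": -3.8, "tz": 0, "hand": 0}, {"wx": 0, "wy": 0, "wz": 0, "tx": 0.95, "ty": -3.8, "tz": 0, "hand": 0}, {"wx": 0, "wy": 0, "wz": 0, "tx": 0.95, "ty": -3.8, "tz": 0, "hand": 0}, {"wx": 0, "wy": 0, "wz": 0, "tx": 0.95, "ty": -3.8, "tz": 0, "hand": 0}, {"wx": 0, "wy": 0, "wz": 0, "tx": 0.7, "ty": -2.9, "tz": 0, "hand": 0}])

```text
clock: 62.38
position: [0.5432, -0.209, 0.1394]
ee_rot: [-0.091, -3.14, 0.002]
force: [1.0, -0.4, -0.1]
width: 0.256
```

Call:
step_arm(plan=[{"wx": 0, "wy": 0, "wz": 0, "tx": 0.3, "ty": -1.07, "tz": 0, "hand": 0}, {"wx": 0, "wy": 0, "wz": 0, "tx": 0, "ty": 0, "tz": 1.5, "hand": 0}, {"wx": 0, "wy": 0, "wz": 0, "tx": 0, "ty": 0, "tz": 3, "hand": 0}, {"wx": 0, "wy": 0, "wz": 0, "tx": 0, "ty": 0, "tz": 2, "hand": 0}, {"wx": 0, "wy": 0, "wz": 0, "tx": 0, "ty": 0, "tz": 1.5, "hand": 0}, {"wx": 0, "wy": 0, "wz": 0, "tx": 0, "ty": 0, "tz": 0, "hand": 0}, {"wx": 0, "wy": 0, "wz": 0, "tx": 0, "ty": 0, "tz": 0, "hand": 0}, {"wx": 0, "wy": 0, "wz": 0, "tx": 0, "ty": 0, "tz": 0, "hand": 0}, {"wx": 0, "wy": 0, "wz": 0, "tx": 0, "ty": 0, "tz": 0, "hand": 0}, {"wx": 0, "wy": 0, "wz": 0, "tx": 0, "ty": 0, "tz": 0, "hand": 0}])

```text
clock: 63.22
position: [0.5422, -0.2159, 0.0599]
ee_rot: [0.082, 3.139, -0.001]
force: [-0.0, -0.2, 0.1]
width: 0.259
```

```bash
python3 plan.py .543 -.2166 .034 -2.7;  python3 -c "
from h import *
snap('wrist','w27')
"
```

```text
pos [ 0.5422 -0.2159  0.0599] yaw -2.99 F [-0.  -0.2  0.1] w 0.259 t 63.22
turn units total [-0.    0.02 -0.05]  shift cm (after turn) [-0.09 -0.07  2.59] min rows 0.6
```

View pics/w27.png

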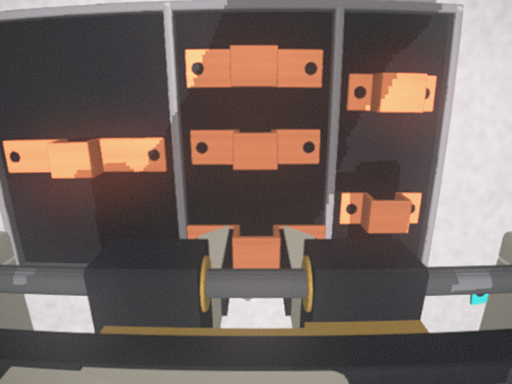

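Call:
step_arm(plan=[{"wx": 0, "wy": 0, "wz": -0.05, "tx": -0.08, "ty": -0.07, "tz": 0.9, "hand": 0}, {"wx": 0, "wy": 0, "wz": 0, "tx": 0, "ty": 0, "tz": 0.8, "hand": 0}, {"wx": 0, "wy": 0, "wz": 0, "tx": 0, "ty": 0, "tz": 0.6, "hand": 0}, {"wx": 0, "wy": 0, "wz": 0, "tx": 0, "ty": 0, "tz": 0.2, "hand": 0}, {"wx": 0, "wy": 0, "wz": 0, "tx": 0, "ty": 0, "tz": 0, "hand": 0}, {"wx": 0, "wy": 0, "wz": 0, "tx": 0, "ty": 0, "tz": 0, "hand": 0}, {"wx": 0, "wy": 0, "wz": 0, "tx": 0, "ty": 0, "tz": 0, "hand": 0}, {"wx": 0, "wy": 0, "wz": 0, "tx": 0, "ty": 0, "tz": 0, "hand": 0}, {"wx": 0, "wy": 0, "wz": 0, "tx": 0, "ty": 0, "tz": 0, "hand": 0.4}, {"wx": 0, "wy": 0, "wz": 0, "tx": 0, "ty": 0, "tz": 0, "hand": 0.4}])

```text
clock: 64.1
position: [0.5422, -0.2165, 0.0336]
ee_rot: [0.074, 3.141, 0.0]
force: [0.3, -0.4, -0.7]
width: 0.355
```

Call:
step_arm(plan=[{"wx": 0, "wy": 0, "wz": 0, "tx": 0, "ty": 0, "tz": 0, "hand": 0.4}, {"wx": 0, "wy": 0, "wz": 0, "tx": 0, "ty": 0, "tz": 0, "hand": 0.4}, {"wx": 0, "wy": 0, "wz": 0, "tx": 0, "ty": 0, "tz": -1, "hand": 0.4}, {"wx": 0, "wy": 0, "wz": 0, "tx": 0, "ty": 0, "tz": -2, "hand": 0.4}, {"wx": 0, "wy": 0, "wz": 0, "tx": 0, "ty": 0, "tz": -3, "hand": 0.4}, {"wx": 0, "wy": 0, "wz": 0, "tx": 0, "ty": 0, "tz": -3, "hand": 0.4}, {"wx": 0, "wy": 0, "wz": 0, "tx": 0, "ty": 0, "tz": -4, "hand": 0.4}, {"wx": 0, "wy": 0, "wz": 0, "tx": 0, "ty": 0, "tz": -4, "hand": 0.4}, {"wx": 0, "wy": 0, "wz": 0, "tx": 0, "ty": 0, "tz": -4, "hand": 0.4}, {"wx": 0, "wy": 0, "wz": 0, "tx": 0, "ty": 0, "tz": 0, "hand": 0.4}])

```text
clock: 64.93
position: [0.5452, -0.2185, 0.2526]
ee_rot: [0.075, 3.129, -0.005]
force: [1.3, -0.4, 0.9]
width: 0.398
```

```bash
python3 plan.py .543 -.2166 .034 -2.7;  python3 -c "
from h import *
snap('wrist','w28');snap('scene','s28')
"
```

```text
pos [ 0.5452 -0.2185  0.2526] yaw -2.73 F [ 1.3 -0.4  0.9] w 0.398 t 64.93
turn units total [-0.02  0.11 -0.  ]  shift cm (after turn) [ 0.22  0.18 21.86] min rows 5.3
```

View pics/w28.png

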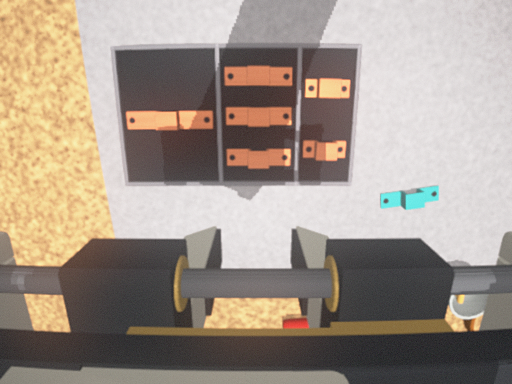

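View pics/s28.png

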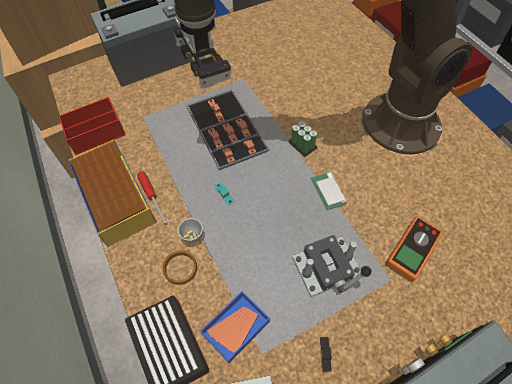

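```bash
python3 - <<'E'
from h import *
for u,v in [(168,120),(258,76),(259,117),(259,158),(327,88),(324,150)]: hump('w28',u,v,.004)
im,d,c=load('w28');P=pts(d,c)
for u,v in [(135,120),(205,119),(232,76),(286,76),(235,116),(285,116),(236,158),(287,157),(310,88),(344,88),(308,150),(342,149)]: print((u,v),round(float(np.median(P[v-2:v+3,u-1:u+2,2])),4),end=' ')
a=load('scene0')[0].astype(int);b=load('s28')[0].astype(int)
print('\nlever-region diff scene',np.abs(a-b)[255:295,345:380].mean())
E
```

```text
px [170. 120.] humptop [array([ 495. , -315.6]), array([25.6, 19.8]), 86.7] mean [ 495.  -315.6] z 0.0227 all [array([ 498.4, -316.1]), array([102.5,  30.5]), 87.5]
px [258.  76.] humptop [array([ 452.3, -211.4]), array([23.5, 19.5]), 86.9] mean [ 451.7 -211.6] z 0.0227 all [array([ 452. , -211.2]), array([75.9, 23.3]), 86.1]
px [258. 116.] humptop [array([ 495.4, -213.4]), array([24.1, 18.4]), 87.3] mean [ 495.1 -213.4] z 0.0228 all [array([ 496.5, -212.9]), array([77. , 23.7]), 87.3]
px [258. 157.] humptop [array([ 542.3, -215.6]), array([22.9, 19.6]), 87.3] mean [ 542.7 -215.6] z 0.0225 all [array([ 544.7, -215.3]), array([76.8, 24.1]), 87.3]
px [328.  88.] humptop [array([ 468.4, -135.1]), array([24.6, 18.8]), 87.9] mean [ 467.2 -134.1] z 0.0224 all [array([ 468.4, -134.7]), array([51.7, 21.7]), 87.9]
px [323. 149.] humptop [array([ 537.1, -138.1]), array([25.1, 18.3]), 87.5] mean [ 537.2 -138.3] z 0.0227 all [array([ 537.9, -138.2]), array([53.3, 26.6]), 82.6]
(135, 120) 0.0078 (205, 119) 0.0081 (232, 76) 0.0074 (286, 76) 0.0079 (235, 116) 0.008 (285, 116) 0.0081 (236, 158) 0.008 (287, 157) 0.0081 (310, 88) 0.0079 (344, 88) 0.0081 (308, 150) 0.0076 (342, 149) 0.0081 
lever-region diff scene 1.974047619047619
```

All links lie flat in the right rows and the lever is back. I'm handing the job in.

```bash
python3 -c "
from cell import arm
print(arm.observe()['clock']); print(arm.sign_off())"
```

```text
65.0333
the job is handed in; nothing more can be done
None
```

The job is done and handed in at about 65 s of the 208 s allowed. `sign_off` reports no verdict, so I can only go by my own checks.

- **Lever and new link:** I pushed the lever over until it stopped (about 22 N), then lifted the new link out and set it in the narrow row. After that I pushed the lever back until it stopped (about 23 N). I put the link in the tray before returning the lever, because the hand had to be free.
- **Loose links:** I found five on the bench: one short, three middle-length and one long. Partway through, one middle link had been knocked against another, so I gripped that pair off-centre to keep them apart.
- **Tray at the end:** The narrow row holds two short links, the middle row three and the wide row one. The tray floor is 4 mm up. Hump tops read about 22.5 mm and feet 7.4–8.1 mm above the bench, which fits links lying flat, hump up and not overlapping.
- **Lever at the end:** After the return, the knob was within 1 mm of its first position. In the last scene picture the lever area looks the same as at the start.
- **Bystanders:** I touched none of the other things on the bench, and they look unmoved in the last scene picture.

No check failed. The top and wrist cameras disagreed by 2–4 mm on the tray's position; I placed by values between the two, and the links came out centred.

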